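# Ballast an enclosure to weight, stamp its ticket and clear the bench

### The arm

A 7-joint arm with a two-finger parallel gripper is mounted at the origin on the work surface. World frame = base frame: x ahead of the robot, y to its left, z up, the work surface at z = 0. Lengths are in m, angles in rad, forces in N, time in s.
With the tool pointing down it reaches from about 0.4 to 0.85 m from the base axis. Payload 4.5 kg.
Tool frame: the origin (TCP) lies on the centre line of the jaws, within the pads' length; the fingertips stand 22 mm ahead of it and the grasp point (between the pads) lies 3 mm ahead of it; x points along the fingers, z is the direction in which the jaws open and shut, and the axes are right-handed (so a half turn about x gives the same grasp; the last joint's range is limited). The gripper opens to 88 mm and grips with 3 to 60 N. Pads are 18 mm wide; open, the fingers measure 123 mm over their backs; the gripper's body (75 mm by 187 mm) begins 45 mm behind the grasp point.
Start: joints at [-1.155, 0.689, -0.195, 1.565, 0.157, 0.902, -0.215], TCP at [0.233, 0.58, 0.261] pointing down, gripper open.
Joint ranges: [-3.01, 3.01], [-0.46, 2.08], [-1.47, 1.51], [0.13, 2.56], [-1, 4.14], [0.04, 2.09], [-2.66, 2.66]. Speed limits (rad/s): [2.57, 2.57, 3.14, 3.14, 3.14, 3.14, 3.14].

### API

Orientations are given as a rotation vector (axis times angle).
In Python, from station import arm, eyes, job gives the robot as it stands.
- The arm moves only by the tool drive_tool, never from a script. Its argument "plan" is a list of rows, each an object with "translation": the shift along the tool's x, y, z in m, a list of three; "twist": the turn, a rotation vector about the tool's x, y, z in rad, a list of three; "gripper": the gripper's target within -1 to 1 (fully open at 1, half-way at 0, shut at -1). A call has 1 to 8 rows; each row is the pose to reach, as a shift and turn from the pose measured when the call began, along the tool's axes at that moment; what a row does not reach only later rows make up. A row lasts 1/10 s, in which the tool goes at most 50 mm and 8.59 degrees, less where a joint would pass 70% of its speed; a pose out of reach is approached as far as the arm can. A call with a gripper value outside its range is refused whole. The fingers move at their own pace and stop on an object; "grip_force" is the grip in N (left out, the last holds). Time passes only in rows, so rows that repeat a pose let the fingers close. It gives the time, the measured TCP pose, the force and the opening at its end, in the units of the state.
- arm.sense(): the state, without advancing time (a new reading comes with each control period).
- eyes.capture(name): name is "side" or "top" or "wrist"; returns (picture, depth): 384x512x3 uint8, red, green, blue; 384x512 float32, m along the optical axis (not along the pixel's ray), 0 where there is no reading.
- eyes.calibration(name): a dict with "camera_matrix" (3x3 intrinsics, pixels), "R" (3x3) and "t" (3): a world point X has camera coordinates R X + t; the wrist camera has in their place "hand_eye" (4x4, takes a point from camera to tool coordinates, whose origin is the TCP and whose axes are the tool frame's). Camera axes: x right, y down, z forward; pixel columns grow to the right and rows downward; lengths in m; the calibration is good to about 2 mm. A picture is of the moment at which its call begins: read the wrist's pose just before it. calibration takes no time and is no camera call.
- job.hand_in(): hands the job in, once; it reports no verdict.
The state is a dict: "time": time; "joint_positions": joint angles; "dq": joint speeds; "effort": joint torques, N m; "position": TCP position; "ee_rot": TCP orientation; "contact_force": force on the tool from outside, world axes, zero at the start; "ft_torque": the same for the moment, N m; "finger_gap": finger opening in m.
Only numpy, scipy, OpenCV 4.12 (cv2) and the standard library are available. Lean on these libraries where they do the work, as an engineer would, in place of code of your own. Each camera call takes 0.05 s, during which the arm holds its last target. There are 200 camera calls.

### The job

Lay cast ballast blocks in the green enclosure on the spring scale until the pointer comes to rest within the white band. With the pointer there, press the ticket stamp's treadle fully down to its stop and let it spring back, then clear every unused block from the bench into the metal stock tray. All blocks must end lying flat, foot down and not stacked, in the enclosure or the tray, with the pointer still within the band; leave the jar, the screwdriver and the insulator where they are.

Things in the scene. Friction and masses are not known exactly. Their poses are not given: they have to be found in the camera images.
- long1: Dark grey cast ballast block, long size: foot 44 x 110 x 12 mm with a rib 16 mm wide, 94 mm long and 22 mm high along the middle of its top (34 mm high in all). 240 g give or take 6 %: it sinks the pan by about 20 mm. Origin: centre of the underside; y along the block and the rib, z up out of the rib's top. May be absent.
- long2: Dark grey cast ballast block, long size: foot 44 x 110 x 12 mm with a rib 16 mm wide, 94 mm long and 22 mm high along the middle of its top (34 mm high in all). 240 g give or take 6 %: it sinks the pan by about 20 mm. Origin: centre of the underside; y along the block and the rib, z up out of the rib's top. May be absent.
- long3: Dark grey cast ballast block, long size: foot 44 x 110 x 12 mm with a rib 16 mm wide, 94 mm long and 22 mm high along the middle of its top (34 mm high in all). 240 g give or take 6 %: it sinks the pan by about 20 mm. Origin: centre of the underside; y along the block and the rib, z up out of the rib's top. May be absent.
- short1: Dark grey cast ballast block, short size: foot 44 x 60 x 12 mm with a rib 16 mm wide, 44 mm long and 22 mm high along the middle of its top (34 mm high in all). 120 g give or take 6 %: it sinks the pan by about 10 mm. Origin and axes as for the long blocks. May be absent.
- short2: Dark grey cast ballast block, short size: foot 44 x 60 x 12 mm with a rib 16 mm wide, 44 mm long and 22 mm high along the middle of its top (34 mm high in all). 120 g give or take 6 %: it sinks the pan by about 10 mm. Origin and axes as for the long blocks. May be absent.
- short3: Dark grey cast ballast block, short size: foot 44 x 60 x 12 mm with a rib 16 mm wide, 44 mm long and 22 mm high along the middle of its top (34 mm high in all). 120 g give or take 6 %: it sinks the pan by about 10 mm. Origin and axes as for the long blocks. May be absent.
- short4: Dark grey cast ballast block, short size: foot 44 x 60 x 12 mm with a rib 16 mm wide, 44 mm long and 22 mm high along the middle of its top (34 mm high in all). 120 g give or take 6 %: it sinks the pan by about 10 mm. Origin and axes as for the long blocks. May be absent.
- short5: Dark grey cast ballast block, short size: foot 44 x 60 x 12 mm with a rib 16 mm wide, 44 mm long and 22 mm high along the middle of its top (34 mm high in all). 120 g give or take 6 %: it sinks the pan by about 10 mm. Origin and axes as for the long blocks. May be absent.
- scale: Grey spring scale, fixed on the bench left or right of the blocks. Origin on the bench under the pan's centre. Its column, 117 mm high and 134 mm wide in y, stands 155 to 211 mm beyond the origin in x, so past the far end of the enclosure.
- pan_floor (a point): Centre of the inner floor of the green enclosure fixed on the scale's pan; it moves with the pan, straight up and down. Inside 288 mm along x by 163 mm along y; walls 6 mm thick rise 30 mm above this floor. Axes as the world's. The floor is 110 mm above the bench when empty and sinks 8.2 mm per 100 g; it settles within about 1.5 s.
- pointer (a point): Tip of the black pointer (4 mm thick) that is fixed to the pan, in the slot of the column's far (+x) face; 10 mm lower than pan_floor.
- band_mid (a point): Middle of the white target band, 14 mm high, on both sides of the slot in the column's far face; its height differs from job to job. It lies 45 to 65 mm below the pointer's place with an empty enclosure.
- pan (a joint): Sink of the scale's pan in m: 0 empty, grows downward, stop at 0.078.
- tray_floor (a point): Centre of the inner floor of the light metal stock tray, fixed on the bench, 5 mm above the bench. Inside 292 mm along x by 167 mm along y; walls 4 mm thick, tops 26 mm above the bench. Axes along the world's. The tray stands on the other side of the blocks from the scale.
- stamp: Ticket stamp, fixed at the far left or far right: dark base 220 mm long in x, 80 mm wide, with a sprung steel arm (the treadle) hinged between two cheeks 93 mm high at its far end. Origin: centre of the base's underside. The hinge runs along y, 78 mm above the bench.
- treadle_pad (a point): Middle of the top of the treadle's square rubber-faced pad (70 x 70 mm), at the arm's end towards the robot, 90 mm above the bench when up. The hinge is 165 mm beyond it in x. Fully down, the pad's middle is 46 mm lower, 3 mm farther in x, and its robot-side edge is the lower one (0.28 rad lean).
- treadle (a joint): Angle of the treadle in rad: 0 up (it springs back by itself), 0.28 down on its stop. Takes about 2 N at the pad to start and 9 N to hold fully down.
- jar: Bystander: amber glass jar with a black cap, 64 mm across and 100 mm high, standing at the far left or far right, across from the stamp. Origin at the centre of its underside.
- driver: Bystander: screwdriver 200 mm long lying on the bench to the left near the robot. Origin at its middle, underside.
- insulator: Bystander: white ribbed ceramic insulator, 60 mm across and 76 mm high, standing to the right near the robot. Origin at the centre of its underside.
Mind the look-alikes: they are no part of the job. Leave any brown look-alike of the long2 alone.

How it is judged:
On the way, in this order (a step that is already met when the one before it is completed fails the run):
1. the pointer rests within the white band, the treadle up (z of pointer in the frame of band_mid between -0.007 and 0.007 m and value of joint treadle below 0.05 rad and velocity of joint pan between -0.01 and 0.01 m/s), for 0.3 s.
2. the treadle is pressed to its stop while the pointer is within the band (z of pointer in the frame of band_mid between -0.007 and 0.007 m and value of joint treadle above 0.25 rad), for 0.1 s.
At the end, for the whole second after the job is handed in: The pointer is at rest within 7 mm of the middle of the white band; every block lies flat (within 0.15 rad) on the floor of the enclosure or of the stock tray (origin within 10 mm above it), at rest; the treadle is up again (below 0.05 rad) (all of step 1 and ((x of long1 in the frame of pan_floor between -0.14 and 0.14 m and y of long1 in the frame of pan_floor between -0.08 and 0.08 m and z of long1 in the frame of pan_floor between -0.006 and 0.01 m and angle between long1's own z axis and vertical below 0.15 rad) or (x of long1 in the frame of tray_floor between -0.14 and 0.14 m and y of long1 in the frame of tray_floor between -0.08 and 0.08 m and z of long1 in the frame of tray_floor between -0.006 and 0.01 m and angle between long1's own z axis and vertical below 0.15 rad)) and ((x of long2 in the frame of pan_floor between -0.14 and 0.14 m and y of long2 in the frame of pan_floor between -0.08 and 0.08 m and z of long2 in the frame of pan_floor between -0.006 and 0.01 m and angle between long2's own z axis and vertical below 0.15 rad) or (x of long2 in the frame of tray_floor between -0.14 and 0.14 m and y of long2 in the frame of tray_floor between -0.08 and 0.08 m and z of long2 in the frame of tray_floor between -0.006 and 0.01 m and angle between long2's own z axis and vertical below 0.15 rad)) and ((x of long3 in the frame of pan_floor between -0.14 and 0.14 m and y of long3 in the frame of pan_floor between -0.08 and 0.08 m and z of long3 in the frame of pan_floor between -0.006 and 0.01 m and angle between long3's own z axis and vertical below 0.15 rad) or (x of long3 in the frame of tray_floor between -0.14 and 0.14 m and y of long3 in the frame of tray_floor between -0.08 and 0.08 m and z of long3 in the frame of tray_floor between -0.006 and 0.01 m and angle between long3's own z axis and vertical below 0.15 rad)) and ((x of short1 in the frame of pan_floor between -0.14 and 0.14 m and y of short1 in the frame of pan_floor between -0.08 and 0.08 m and z of short1 in the frame of pan_floor between -0.006 and 0.01 m and angle between short1's own z axis and vertical below 0.15 rad) or (x of short1 in the frame of tray_floor between -0.14 and 0.14 m and y of short1 in the frame of tray_floor between -0.08 and 0.08 m and z of short1 in the frame of tray_floor between -0.006 and 0.01 m and angle between short1's own z axis and vertical below 0.15 rad)) and ((x of short2 in the frame of pan_floor between -0.14 and 0.14 m and y of short2 in the frame of pan_floor between -0.08 and 0.08 m and z of short2 in the frame of pan_floor between -0.006 and 0.01 m and angle between short2's own z axis and vertical below 0.15 rad) or (x of short2 in the frame of tray_floor between -0.14 and 0.14 m and y of short2 in the frame of tray_floor between -0.08 and 0.08 m and z of short2 in the frame of tray_floor between -0.006 and 0.01 m and angle between short2's own z axis and vertical below 0.15 rad)) and ((x of short3 in the frame of pan_floor between -0.14 and 0.14 m and y of short3 in the frame of pan_floor between -0.08 and 0.08 m and z of short3 in the frame of pan_floor between -0.006 and 0.01 m and angle between short3's own z axis and vertical below 0.15 rad) or (x of short3 in the frame of tray_floor between -0.14 and 0.14 m and y of short3 in the frame of tray_floor between -0.08 and 0.08 m and z of short3 in the frame of tray_floor between -0.006 and 0.01 m and angle between short3's own z axis and vertical below 0.15 rad)) and ((x of short4 in the frame of pan_floor between -0.14 and 0.14 m and y of short4 in the frame of pan_floor between -0.08 and 0.08 m and z of short4 in the frame of pan_floor between -0.006 and 0.01 m and angle between short4's own z axis and vertical below 0.15 rad) or (x of short4 in the frame of tray_floor between -0.14 and 0.14 m and y of short4 in the frame of tray_floor between -0.08 and 0.08 m and z of short4 in the frame of tray_floor between -0.006 and 0.01 m and angle between short4's own z axis and vertical below 0.15 rad)) and ((x of short5 in the frame of pan_floor between -0.14 and 0.14 m and y of short5 in the frame of pan_floor between -0.08 and 0.08 m and z of short5 in the frame of pan_floor between -0.006 and 0.01 m and angle between short5's own z axis and vertical below 0.15 rad) or (x of short5 in the frame of tray_floor between -0.14 and 0.14 m and y of short5 in the frame of tray_floor between -0.08 and 0.08 m and z of short5 in the frame of tray_floor between -0.006 and 0.01 m and angle between short5's own z axis and vertical below 0.15 rad)) and linear speed of each of long1, long2, long3, short1, short2, short3, short4, short5 below 0.03 m/s); the robot touches nothing.
It fails at once if the jar is pushed more than 40 mm away or tipped over (distance of jar from where it was at the start of the episode above 0.04 m or angle between jar's own z axis and vertical above 0.6 rad).
It fails at once if the screwdriver is pushed more than 40 mm away (distance of driver from where it was at the start of the episode above 0.04 m).
It fails at once if the insulator is pushed more than 40 mm away or tipped over (distance of insulator from where it was at the start of the episode above 0.04 m or angle between insulator's own z axis and vertical above 0.6 rad).
Of long1, long2, long3 only 2 to 3 are there at a start; the rules pass over those that are not, and their reading is None.
Of short1, short2, short3, short4, short5 only 4 to 5 are there at a start; the rules pass over those that are not, and their reading is None.
At some moment in a run one of long1, long2, long3, short1, short2, short3, short4, short5 may be knocked a few centimetres aside while the robot is not near it.
Once in a run the grip may slacken for a moment while it holds something.
It also fails if it takes over 210 s, if anything falls off the work surface, if the arm or the gripper's body presses on something with over 40 N, if the wrist force passes 120 N, or if a joint passes its speed limit or range.

## Working session

There is one attempt and no reset: what is moved stays moved. The work goes in short steps, Python scripts to look and compute and a tool call to move; the robot and the scene stay as the last step left them, time stands still between calls to the robot, and variables do not carry over. Pictures are saved under pics/ and viewed, about 12 in all and at most 16, crops included, and the job is handed in when it is done.

Besides the shell and the picture viewer there is one more tool, called in YAML: its name, and indented under it one key for each argument. drive_tool: Moves the arm, as the interface text tells. Its arguments: {"type":"object","properties":{"plan":{"type":"array"},"grip_force":{"type":"number"}},"required":["plan"]}

```bash
mkdir -p pics; ls; cat > h.py <<'E'
import numpy as np,cv2
from scipy.spatial.transform import Rotation as Ro
from station import arm,eyes,job
np.set_printoptions(precision=4,suppress=True)
def snap(n,f):
    p,d=eyes.capture(n); cv2.imwrite('pics/'+f+'.png',p[:,:,::-1]); np.save('pics/'+f+'.npy',d); return p,d
def cam(n,s=None):
    c=eyes.calibration(n);K=np.array(c['camera_matrix'])
    if n=='wrist':
        s=s or arm.sense();T=np.eye(4);T[:3,:3]=Ro.from_rotvec(s['ee_rot']).as_matrix();T[:3,3]=s['position']
        W=T@np.array(c['hand_eye']); return K,W[:3,:3],W[:3,3]
    R=np.array(c['R']);t=np.array(c['t']);return K,R.T,-R.T@t
def cloud(n,d,s=None):
    K,R,o=cam(n,s);h,w=d.shape;u,v=np.meshgrid(np.arange(w),np.arange(h))
    P=np.stack([(u-K[0,2])/K[0,0]*d,(v-K[1,2])/K[1,1]*d,d],-1);X=P@R.T+o;X[d==0]=np.nan;return X
E
python3 - <<'E'
from h import *
s=arm.sense();print(s)
for n in('top','side'):
    snap(n,n+'0');K,R,o=cam(n);print(n,o,R[:,2],K)
print(eyes.calibration('wrist'))
E
```

```text
pics
{'time': 0.0, 'joint_positions': array([-1.1552,  0.6899, -0.1945,  1.5663,  0.1573,  0.9025, -0.2151]), 'dq': array([ 0.001 ,  0.0001,  0.0001,  0.0006,  0.0007, -0.0012, -0.0002]), 'effort': array([  0.    , -52.7552,  -1.2671, -15.3434,  -0.0527,   0.0064,
         0.0002]), 'position': array([0.2327, 0.5795, 0.2599]), 'ee_rot': array([-0.9247,  1.3674,  0.9229]), 'contact_force': array([-0.3841, -0.6039,  0.6912]), 'ft_torque': array([0.0306, 0.0443, 0.0347]), 'finger_gap': 0.08778838874231436}
top [ 0.272  -0.0075  1.3494] [ 0.223  -0.0202 -0.9746] [[433.0452   0.     252.2445]
 [  0.     433.0452 182.709 ]
 [  0.       0.       1.    ]]
side [-0.1697 -1.1581  1.1665] [ 0.4259  0.6658 -0.6127] [[489.4968   0.     265.57  ]
 [  0.     489.4968 191.3026]
 [  0.       0.       1.    ]]
{'camera_matrix': array([[265.4091,   0.    , 252.123 ],
       [  0.    , 265.4091, 192.0553],
       [  0.    ,   0.    ,   1.    ]]), 'hand_eye': array([[-0.0002, -0.256 ,  0.9667, -0.1235],
       [-0.001 , -0.9667, -0.256 ,  0.0649],
       [ 1.    , -0.001 , -0.    , -0.0007],
       [ 0.    ,  0.    ,  0.    ,  1.    ]])}
```

View pics/top0.png

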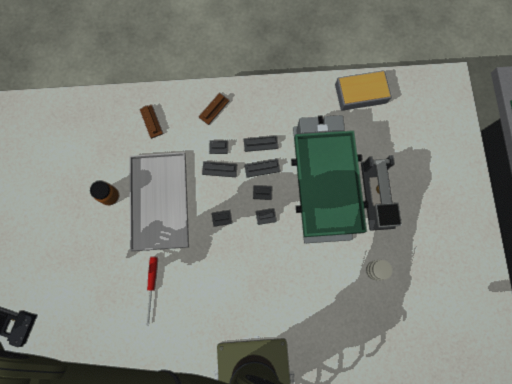

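View pics/side0.png

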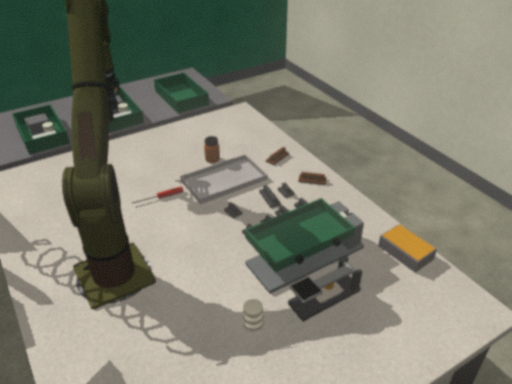

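Top view (up = +x, left = +y): long blocks at px (262,144), (220,169), (263,168) and shorts at (219,147), (262,192), (222,218), (265,216). The brown look-alikes are at (150,121) and (214,108), the tray is at (160,201), the scale at (330,185), and the stamp at (380,195) on the right.

```bash
python3 - <<'E'
from h import *
d=np.load('pics/top0.npy');im=cv2.imread('pics/top0.png');X=cloud('top',d)
g=im.max(2)
# blocks: dark, z 5..45mm in region
m=((X[...,2]>0.008)&(X[...,2]<0.05)&(g<90)).astype(np.uint8)
m[:, :195]=0;m[:,290:]=0;m[:125]=0;m[240:]=0
n,l,st,c=cv2.connectedComponentsWithStats(m)
for i in range(1,n):
    if st[i,4]<40: continue
    P=X[l==i];T=P[P[:,2]>0.027]
    r=cv2.minAreaRect((P[:,:2]*1000).astype(np.float32));rt=cv2.minAreaRect((T[:,:2]*1000).astype(np.float32))
    print(c[i],st[i,4],'med',np.mean(P,0),'rib',T.mean(0),len(T),r,rt)
for nm,(u,v) in dict(panc=(328,185),pTL=(300,139),pTR=(352,134),pBL=(306,233),pBR=(360,229),trayc=(158,200),tTL=(132,155),tTR=(186,153),tBR=(187,247),tBL=(132,249),pad=(388,215),hinge=(378,163),col=(322,128),jar=(103,191),ins=(379,270)).items(): print(nm,X[v,u])
E
```

```text
[260.5337 143.0399] 401 med [ 0.7048 -0.0706  0.0208] rib [ 0.708  -0.0707  0.0335] 149 ((707.7620239257812, -71.31704711914062), (43.1646728515625, 107.7198715209961), 0.8740784525871277) ((708.662841796875, -71.0850830078125), (17.62512969970703, 93.25740814208984), 2.0494635105133057)
[218.5799 146.5342] 219 med [0.7025 0.0646 0.0198] rib [0.706  0.0668 0.0333] 73 ((705.4306640625, 65.32893371582031), (55.47771072387695, 43.5906867980957), 87.3556900024414) ((705.9976196289062, 67.11808013916016), (41.85142517089844, 15.556920051574707), 87.5562515258789)
[262.1345 167.5012] 409 med [ 0.6233 -0.0697  0.0207] rib [ 0.6263 -0.0696  0.0332] 152 ((625.2974243164062, -69.66194152832031), (42.509037017822266, 107.24773406982422), 6.343106746673584) ((626.8399658203125, -69.90031433105469), (17.386465072631836, 92.24761199951172), 5.392855167388916)
[219.6209 168.6047] 430 med [0.629  0.0651 0.0202] rib [0.6313 0.0668 0.0334] 153 ((631.866943359375, 65.81401062011719), (108.58207702636719, 44.127620697021484), 81.68988037109375) ((631.9843139648438, 67.4259262084961), (92.57793426513672,
[... 649 characters left out ...]
.4728 0.0681 0.019 ] rib [0.4736 0.0679 0.0339] 76 ((473.6768493652344, 68.60884857177734), (42.596893310546875, 58.549686431884766), 4.763410568237305) ((473.8626708984375, 67.90876770019531), (15.841605186462402, 43.168739318847656), 5.425047874450684)
panc [ 0.5343 -0.2551  0.1071]
pTL [ 0.6814 -0.1861  0.1072]
pTR [ 0.6774 -0.3372  0.1348]
pBL [ 0.3949 -0.1724  0.1396]
pBR [ 0.399  -0.333   0.1074]
trayc [0.5442 0.2652 0.0041]
tTL [ 0.6995  0.3473 -0.0012]
tTR [ 0.6962  0.1732 -0.0067]
tBR [ 0.3913  0.18   -0.0019]
tBL [0.3941 0.3418 0.0276]
pad [ 0.4361 -0.4249  0.0898]
hinge [ 0.5977 -0.4196  0.0811]
col [ 0.7082 -0.254   0.1174]
jar [0.5634 0.4075 0.097 ]
ins [ 0.2806 -0.3819  0.0738]
```

```bash
python3 - <<'E'
from h import *
im=cv2.imread('pics/top0.png')
cv2.imwrite('pics/c1.png',np.hstack([cv2.resize(im[95:255,195:295],None,fx=3.7,fy=3.7,interpolation=2),cv2.resize(im[95:255,295:410],None,fx=3.7,fy=3.7,interpolation=2)]))
E
```

```text
(no output)
```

View pics/c1.png

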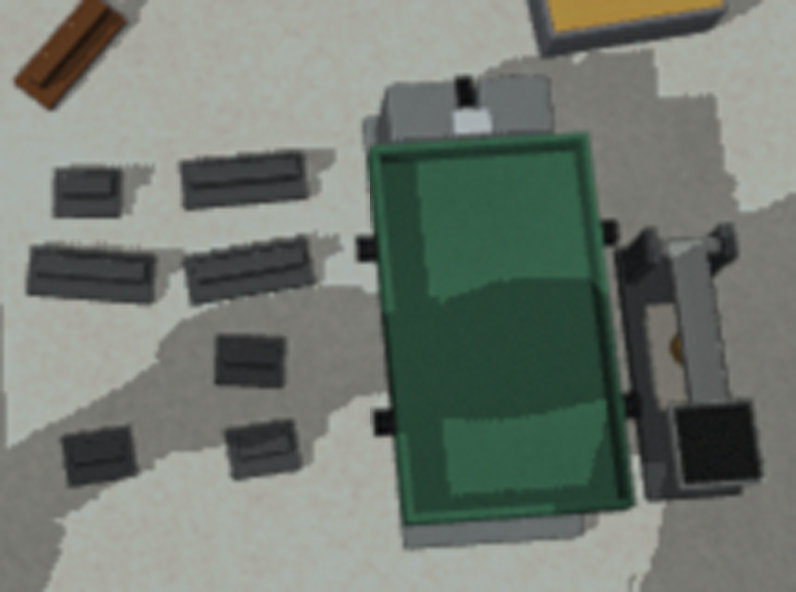

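```bash
cat >> h.py <<'E'
def go(pos,R,s=None):
    "shift/turn in tool axes from present pose to world pos, tool axes R (columns)"
    s=s or arm.sense();R0=Ro.from_rotvec(s['ee_rot']).as_matrix()
    return R0.T@(np.array(pos)-s['position']),Ro.from_matrix(R0.T@R).as_rotvec()
def down(yx,yy):  # tool x down, tool y along (yx,yy)
    y=np.array([yx,yy,0.])/np.hypot(yx,yy);x=np.array([0,0,-1.]);return np.stack([x,y,np.cross(x,y)],1)
E
python3 - <<'E'
from h import *
s=arm.sense();print(Ro.from_rotvec(s['ee_rot']).as_matrix())
for n,a in dict(look=(1,0),p1=(0,1),p2=(0,-1)).items():
    print(n,go([.8,-.255,.17],down(*a)))
    print(n,go([.48,.38,.3],down(*a)))
E
```

```text
[[-0.0005 -0.928   0.3725]
 [-0.0016  0.3725  0.928 ]
 [-1.     -0.0001 -0.0016]]
look (array([ 0.091 , -0.8373, -0.563 ]), array([ 2.7599, -0.0003,  0.0023]))
look (array([-0.0398, -0.3038, -0.0931]), array([ 2.7599, -0.0003,  0.0023]))
p1 (array([ 0.091 , -0.8373, -0.563 ]), array([ 1.1891, -0.0014,  0.0011]))
p1 (array([-0.0398, -0.3038, -0.0931]), array([ 1.1891, -0.0014,  0.0011]))
p2 (array([ 0.091 , -0.8373, -0.563 ]), array([-1.9525, -0.0012, -0.0015]))
p2 (array([-0.0398, -0.3038, -0.0931]), array([-1.9525, -0.0012, -0.0015]))
```

drive_tool:
  plan:
    - {"translation":[-0.02,-0.06,-0.05],"twist":[0.15,0,0],"gripper":0}
    - {"translation":[-0.02,-0.1,-0.09],"twist":[0.3,0,0],"gripper":0}
    - {"translation":[-0.03,-0.14,-0.12],"twist":[0.45,0,0],"gripper":0}
    - {"translation":[-0.03,-0.18,-0.15],"twist":[0.6,0,0],"gripper":0}
    - {"translation":[-0.03,-0.22,-0.19],"twist":[0.75,0,0],"gripper":0}
    - {"translation":[-0.03,-0.26,-0.22],"twist":[0.9,0,0],"gripper":0}
    - {"translation":[-0.03,-0.3,-0.25],"twist":[1.05,0,0],"gripper":0}
    - {"translation":[-0.03,-0.33,-0.28],"twist":[1.19,0,0],"gripper":0}

```text
time: 0.9
position: [0.4194, 0.2269, 0.2904]
ee_rot: [0.004, 1.571, -0.006]
contact_force: [0.1, -0.2, -0.4]
finger_gap: 0.0441
```

```bash
python3 - <<'E'
from h import *
s=arm.sense();print(s['time'],s['position'],s['joint_positions']);
for p in ([.8,-.255,.22],[.65,-.1,.26]): print(go(p,down(1,0)))
E
```

```text
0.9 [0.4194 0.2269 0.2904] [-0.6727  0.4571  0.1189  1.9697 -0.0778  0.72   -0.5139]
(array([ 0.071 , -0.4793,  0.3837]), array([1.5642, 0.001 , 0.0012]))
(array([ 0.0308, -0.3254,  0.2327]), array([1.5642, 0.001 , 0.0012]))
```

drive_tool:
  plan:
    - {"translation":[0,-0.04,0.03],"twist":[0.14,0,0],"gripper":0}
    - {"translation":[0,-0.08,0.06],"twist":[0.29,0,0],"gripper":0}
    - {"translation":[0,-0.12,0.09],"twist":[0.44,0,0],"gripper":0}
    - {"translation":[0,-0.16,0.12],"twist":[0.58,0,0],"gripper":0}
    - {"translation":[0,-0.2,0.15],"twist":[0.73,0,0],"gripper":0}
    - {"translation":[0,-0.24,0.18],"twist":[0.88,0,0],"gripper":0}
    - {"translation":[0,-0.28,0.21],"twist":[1.02,0,0],"gripper":0}
    - {"translation":[0,-0.32,0.24],"twist":[1.16,0,0],"gripper":0}

```text
time: 1.7
position: [0.6569, -0.0946, 0.2904]
ee_rot: [0.91, 1.372, -0.912]
contact_force: [0.9, 0.2, -0.1]
finger_gap: 0.0439
```

```bash
python3 - <<'E'
from h import *
s=arm.sense();print(s['time'],s['position'],s['joint_positions']);
for p in ([.8,-.255,.18],): print(go(p,down(1,0)))
E
```

```text
1.7 [ 0.6569 -0.0946  0.2904] [-0.142   0.749   0.4323  1.4197 -0.3346  1.0466 -0.8155]
(array([0.1104, 0.0697, 0.2034]), array([0.3989, 0.0007, 0.0011]))
```

drive_tool:
  plan:
    - {"translation":[0,0.02,0.04],"twist":[0.1,0,0],"gripper":0}
    - {"translation":[0,0.03,0.08],"twist":[0.2,0,0],"gripper":0}
    - {"translation":[0,0.05,0.12],"twist":[0.3,0,0],"gripper":0}
    - {"translation":[0,0.06,0.16],"twist":[0.4,0,0],"gripper":0}
    - {"translation":[0,0.07,0.2],"twist":[0.4,0,0],"gripper":0}
    - {"translation":[0.05,0.07,0.2],"twist":[0.4,0,0],"gripper":0}
    - {"translation":[0.09,0.07,0.2],"twist":[0.4,0,0],"gripper":0}
    - {"translation":[0.11,0.07,0.2],"twist":[0.4,0,0],"gripper":0}

```text
time: 2.5
position: [0.7967, -0.2513, 0.174]
ee_rot: [1.209, 1.216, -1.216]
contact_force: [-0.7, 0.3, -0.5]
finger_gap: 0.044
```

```bash
python3 - <<'E'
from h import *
s=arm.sense();print(s['time'],s['position'],s['joint_positions'],s['ee_rot'])
p,d=snap('wrist','w1');K,R,o=cam('wrist',s);print(o,R[:,2])
cv2.imwrite('pics/w1b.png',cv2.resize(p[:,:,::-1],(768,576),interpolation=2))
E
```

```text
2.5 [ 0.7967 -0.2513  0.174 ] [ 0.1171  1.1703  0.4925  0.7765 -0.4709  1.2847 -1.1031] [ 1.2091  1.2162 -1.216 ]
[ 0.8634 -0.2526  0.297 ] [-0.2635  0.0036 -0.9647]
```

View pics/w1b.png

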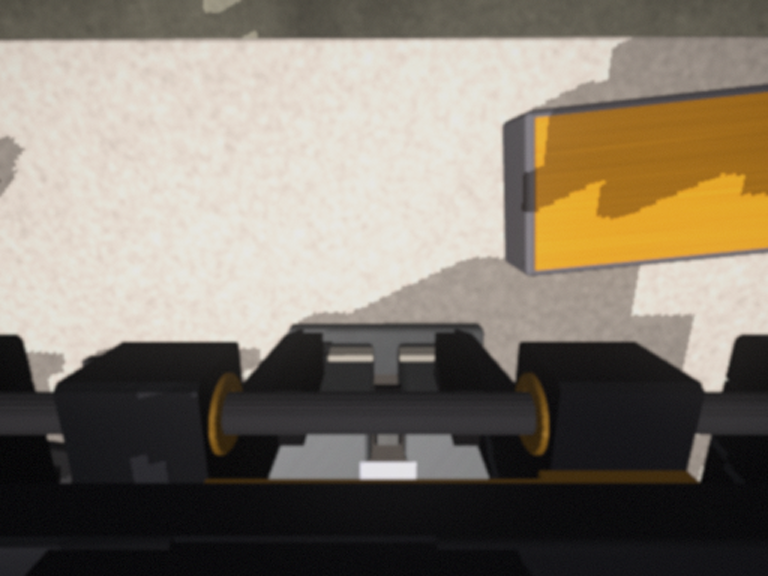

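The far face shows between the fingers, with white band segments at about (350,353) and (415,353) in the enlarged view. I'll measure them.

```bash
python3 - <<'E'
from h import *
s=arm.sense();im=cv2.imread('pics/w1.png');d=np.load('pics/w1.npy');X=cloud('wrist',d,s)
for u in (228,236,248,257,268,276,284):
    print(u)
    for v in range(214,262): 
        if u in(236,276) or (u==257 and v>228): print('  ',v,im[v,u].max(),X[v,u])
cv2.imwrite('pics/w1c.png',cv2.resize(im[205:330,170:345],None,fx=4.4,fy=4.4,interpolation=cv2.INTER_CUBIC))
E
```

```text
228
236
   214 159 [ 0.7536 -0.2312 -0.0026]
   215 131 [ 0.7522 -0.2311 -0.003 ]
   216 84 [ 0.7532 -0.2315  0.0031]
   217 63 [ 0.7536 -0.2318  0.0075]
   218 65 [ 0.7534 -0.232   0.01  ]
   219 75 [ 0.7529 -0.2321  0.0118]
   220 83 [ 0.7527 -0.2323  0.0146]
   221 91 [ 0.7511 -0.2322  0.0136]
   222 98 [ 0.7511 -0.2323  0.0166]
   223 101 [ 0.7493 -0.2322  0.015 ]
   224 102 [ 0.7481 -0.2322  0.0151]
   225 103 [ 0.7475 -0.2323  0.0165]
   226 102 [ 0.7455 -0.2321  0.0146]
   227 98 [ 0.7447 -0.2322  0.0156]
   228 84 [ 0.7434 -0.2321  0.0155]
   229 64 [ 0.7435 -0.2323  0.0186]
   230 59 [ 0.744  -0.2326  0.0224]
   231 76 [ 0.744  -0.2327  0.0252]
   232 92 [ 0.7481 -0.2336  0.037 ]
   233 98 [ 0.7477 -0.2337  0.0387]
   234 96 [ 0.7485 -0.234   0.0429]
   235 107 [ 0.7479 -0.234   0.0441]
   236 134 [ 0.7482 -0.2342  0.047 ]
   237 170 [ 0.7477 -0.2343  0.0484]
   238 193 [ 0.7467 -0.2343  0.0486]
   239 191 [ 0.7456 -0.2343  0.0486]
   240 156 [ 0.7449 -0.2343  0.0494]
   241 98 [ 0.7439 -0.2343  0.0497]
   242 55 [ 0.7439 -0.2344  0.0519]
   243 47 [ 0.7442 -0.2346  0.0547]

[... 2894 characters left out ...]
744  0.0519]
   243 44 [ 0.7434 -0.2743  0.0532]
   244 45 [ 0.7441 -0.274   0.0568]
   245 46 [ 0.744  -0.2738  0.0587]
   246 45 [ 0.743  -0.2738  0.0589]
   247 44 [ 0.7443 -0.2734  0.0635]
   248 44 [ 0.744  -0.2733  0.0649]
   249 47 [ 0.7446 -0.273   0.0682]
   250 45 [ 0.7442 -0.2729  0.0694]
   251 46 [ 0.7443 -0.2728  0.0715]
   252 44 [ 0.7442 -0.2726  0.0732]
   253 46 [ 0.7437 -0.2726  0.0741]
   254 46 [ 0.7436 -0.2724  0.0757]
   255 45 [ 0.7443 -0.2722  0.079 ]
   256 45 [ 0.7439 -0.2721  0.08  ]
   257 47 [ 0.743  -0.2721  0.0802]
   258 47 [ 0.7443 -0.2717  0.0843]
   259 45 [ 0.7441 -0.2716  0.0855]
   260 41 [ 0.7444 -0.2714  0.0878]
   261 36 [ 0.823  -0.2585  0.2253]
284
```

View pics/w1c.png

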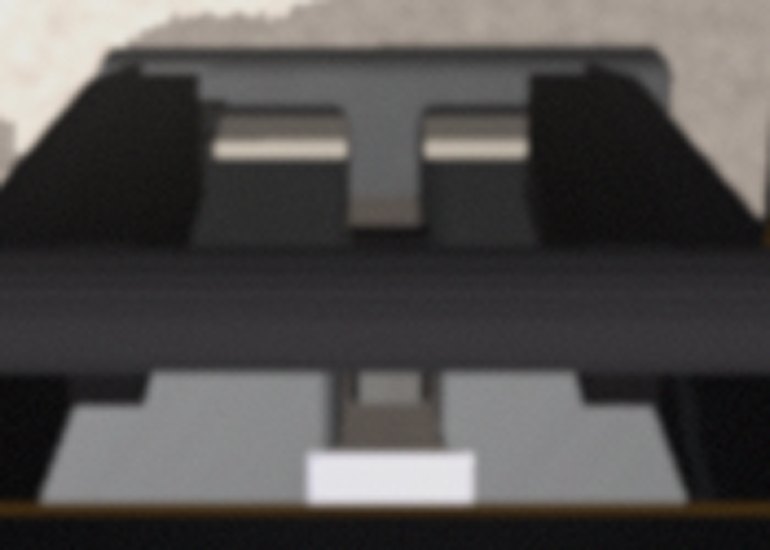

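The band's middle is about 55.5 mm below the empty pointer, so about 6 short-units: 2 long + 2 short. I'll turn back to the picking orientation above long A.

drive_tool:
  plan:
    - {"translation":[-0.04,0,0],"twist":[-0.14,0,0],"gripper":0}
    - {"translation":[-0.05,-0.03,-0.03],"twist":[-0.29,0,0],"gripper":0}
    - {"translation":[-0.05,-0.06,-0.07],"twist":[-0.44,0,0],"gripper":0}
    - {"translation":[-0.04,-0.09,-0.11],"twist":[-0.59,0,0],"gripper":0}
    - {"translation":[-0.02,-0.09,-0.15],"twist":[-0.73,0,0],"gripper":0}
    - {"translation":[-0.02,-0.09,-0.18],"twist":[-0.88,0,0],"gripper":0}
    - {"translation":[-0.02,-0.09,-0.18],"twist":[-1.03,0,0],"gripper":0}
    - {"translation":[-0.02,-0.09,-0.18],"twist":[-1.18,0,0],"gripper":0}

```text
time: 3.35
position: [0.7068, -0.0681, 0.194]
ee_rot: [0.304, 1.562, -0.3]
contact_force: [0.7, -0.0, -0.0]
finger_gap: 0.044
```

```bash
python3 - <<'E'
from h import *
s=arm.sense();print(s['time'],s['position'],s['joint_positions']);
for p in ([.7085,-.0708,.08],): print(go(p,down(0,1)))
E
```

```text
3.35 [ 0.7068 -0.0681  0.194 ] [-0.0674  0.8963  0.216   1.334  -0.2133  0.9456 -0.1874]
(array([ 0.114 , -0.0019,  0.004 ]), array([-0.3844, -0.0123, -0.0028]))
```

drive_tool:
  plan:
    - {"translation":[0.03,-0.002,0.004],"twist":[-0.14,0,0],"gripper":0}
    - {"translation":[0.06,-0.002,0.004],"twist":[-0.28,-0.01,0],"gripper":0}
    - {"translation":[0.1,-0.002,0.004],"twist":[-0.384,-0.012,0],"gripper":0}
    - {"translation":[0.13,-0.002,0.004],"twist":[-0.384,-0.012,0],"gripper":0}
    - {"translation":[0.15,-0.002,0.004],"twist":[-0.384,-0.012,0],"gripper":0}
    - {"translation":[0.156,-0.002,0.004],"twist":[-0.384,-0.012,0],"gripper":0}
    - {"translation":[0.156,-0.002,0.004],"twist":[-0.384,-0.012,0],"gripper":-1}
    - {"translation":[0.156,-0.002,0.004],"twist":[-0.384,-0.012,0],"gripper":-1}
  grip_force: 30

```text
time: 4.15
position: [0.7093, -0.0708, 0.0397]
ee_rot: [0.002, 1.568, 0.001]
contact_force: [0.1, -0.4, 0.2]
finger_gap: 0.0304
```

drive_tool:
  plan:
    - {"translation":[0,0,0],"twist":[0,0,0],"gripper":-1}
    - {"translation":[0,0,0],"twist":[0,0,0],"gripper":-1}
    - {"translation":[-0.03,0,0],"twist":[0,0,0],"gripper":-1}
    - {"translation":[-0.08,0,0],"twist":[0,0,0],"gripper":-1}
    - {"translation":[-0.13,0,0],"twist":[0,0,0],"gripper":-1}
    - {"translation":[-0.18,0,0],"twist":[0,0,0],"gripper":-1}

```text
time: 4.75
position: [0.7084, -0.0712, 0.2218]
ee_rot: [0.002, 1.568, 0.001]
contact_force: [1.0, -0.1, -2.1]
finger_gap: 0.0157
```

```bash
python3 - <<'E'
from h import *
s=arm.sense();print(s['time'],s['position'],s['finger_gap'],s['contact_force'])
d=np.load('pics/top0.npy');X=cloud('top',d);P=X.reshape(-1,3)
def box(n,m): Q=P[m];print(n,len(Q),np.percentile(Q,[1,50,99],axis=0))
r=(P[:,1]<-.1)&(P[:,1]>-.4)&(P[:,0]>.35)&(P[:,0]<.72)
box('rim',r&(P[:,2]>.130)&(P[:,2]<.145))
box('floor',r&(P[:,2]>.1)&(P[:,2]<.113)&(P[:,1]<-.18)&(P[:,1]>-.33)&(P[:,0]<.68))
t=(P[:,1]>.15)&(P[:,1]<.37)&(P[:,0]>.35)&(P[:,0]<.72)
box('trim',t&(P[:,2]>.020)&(P[:,2]<.03))
p=(P[:,1]<-.36)&(P[:,1]>-.48)&(P[:,0]<.49)&(P[:,0]>.35)
box('pad',p&(P[:,2]>.083)&(P[:,2]<.1))
box('col',(P[:,0]>.69)&(P[:,0]<.8)&(P[:,1]<-.15)&(P[:,1]>-.35)&(P[:,2]>.11)&(P[:,2]<.12))
E
```

```text
4.75 [ 0.7084 -0.0712  0.2218] 0.01569803716442187 [ 0.9904 -0.1058 -2.1112]
rim 949 [[ 0.388  -0.3552  0.1302]
 [ 0.5337 -0.2628  0.1383]
 [ 0.6877 -0.1549  0.1441]]
floor 4391 [[ 0.3987 -0.3284  0.1036]
 [ 0.5309 -0.2543  0.1093]
 [ 0.677  -0.1817  0.1129]]
trim 485 [[0.3514 0.1743 0.0201]
 [0.5084 0.2768 0.0247]
 [0.6911 0.3491 0.0299]]
pad 572 [[ 0.4047 -0.4609  0.0832]
 [ 0.4399 -0.4262  0.0886]
 [ 0.4873 -0.3927  0.0947]]
col 584 [[ 0.6969 -0.3201  0.1108]
 [ 0.7195 -0.2517  0.1164]
 [ 0.7472 -0.1891  0.12  ]]
```

drive_tool:
  plan:
    - {"translation":[0,-0.045,-0.02],"twist":[0,0,0],"gripper":-1}
    - {"translation":[0,-0.09,-0.04],"twist":[0,0,0],"gripper":-1}
    - {"translation":[0,-0.135,-0.06],"twist":[0,0,0],"gripper":-1}
    - {"translation":[0,-0.184,-0.078],"twist":[0,0,0],"gripper":-1}
    - {"translation":[0.02,-0.184,-0.078],"twist":[0,0,0],"gripper":-1}
    - {"translation":[0.06,-0.184,-0.078],"twist":[0,0,0],"gripper":-1}
    - {"translation":[0.085,-0.184,-0.078],"twist":[0,0,0],"gripper":-1}
    - {"translation":[0.094,-0.184,-0.078],"twist":[0,0,0],"gripper":-1}

```text
time: 5.55
position: [0.629, -0.255, 0.1251]
ee_rot: [0.003, 1.571, 0.002]
contact_force: [-2.6, 0.4, 1.6]
finger_gap: 0.0158
```

drive_tool:
  plan:
    - {"translation":[0,0,0],"twist":[0,0,0],"gripper":-1}
    - {"translation":[0.002,0,0],"twist":[0,0,0],"gripper":-0.3}
    - {"translation":[0.002,0,0],"twist":[0,0,0],"gripper":0}
    - {"translation":[-0.02,0,0],"twist":[0,0,0],"gripper":0}
    - {"translation":[-0.07,0,0],"twist":[0,0,0],"gripper":0}
    - {"translation":[-0.1,0.04,0],"twist":[0,0,0],"gripper":0}
    - {"translation":[-0.1,0.09,0],"twist":[0,0,0],"gripper":0}
    - {"translation":[-0.1,0.14,0],"twist":[0,0,0],"gripper":0}

```text
time: 6.35
position: [0.6305, -0.1144, 0.2286]
ee_rot: [0.004, 1.565, -0.0]
contact_force: [0.7, 0.3, -0.5]
finger_gap: 0.044
```

drive_tool:
  plan:
    - {"translation":[0.0,0.045,-0.004],"twist":[0,0,0],"gripper":0}
    - {"translation":[0.05,0.045,-0.004],"twist":[0,0,0],"gripper":0}
    - {"translation":[0.1,0.045,-0.004],"twist":[0,0,0],"gripper":0}
    - {"translation":[0.15,0.045,-0.004],"twist":[0,0,0],"gripper":0}
    - {"translation":[0.18,0.045,-0.004],"twist":[0,0,0],"gripper":0}
    - {"translation":[0.19,0.045,-0.004],"twist":[0,0,0],"gripper":0}
    - {"translation":[0.191,0.045,-0.004],"twist":[0,0,0],"gripper":-1}
    - {"translation":[0.191,0.045,-0.004],"twist":[0,0,0],"gripper":-1}

```text
time: 7.15
position: [0.6292, -0.0692, 0.0397]
ee_rot: [0.004, 1.562, -0.0]
contact_force: [-0.2, -1.0, -0.3]
finger_gap: 0.0305
```

drive_tool:
  plan:
    - {"translation":[0,0,0],"twist":[0,0,0],"gripper":-1}
    - {"translation":[0,0,0],"twist":[0,0,0],"gripper":-1}
    - {"translation":[-0.03,0,0],"twist":[0,0,0],"gripper":-1}
    - {"translation":[-0.08,0,0],"twist":[0,0,0],"gripper":-1}
    - {"translation":[-0.13,0,0],"twist":[0,0,0],"gripper":-1}
    - {"translation":[-0.18,0,0],"twist":[0,0,0],"gripper":-1}

```text
time: 7.75
position: [0.6274, -0.0695, 0.2223]
ee_rot: [0.004, 1.561, -0.001]
contact_force: [0.9, 0.7, -2.3]
finger_gap: 0.0155
```

```bash
cat >> h.py <<'E'
def survey(f,v=1):
    p,d=snap('top',f);X=cloud('top',d);g=p.max(2)
    m=((X[...,2]>0.008)&(X[...,2]<0.05)&(g<90)&(X[...,1]<.17)&(X[...,1]>-.14)&(X[...,0]>.4)&(X[...,0]<.78)).astype(np.uint8)
    n,l,st,c=cv2.connectedComponentsWithStats(m)
    for i in range(1,n):
        P=X[l==i];T=P[(P[:,2]>.027)&(P[:,2]<.04)]
        if st[i,4]>60 and len(T)>20: print(c[i].round(),st[i,4],'rib',T.mean(0),'yaw',cv2.minAreaRect((T[:,:2]*1000).astype(np.float32))[1:])
    P=X.reshape(-1,3);P=P[(abs(P[:,0]-.538)<.135)&(abs(P[:,1]+.255)<.07)&(P[:,2]<.2)]
    h,e=np.histogram(P[:,2],np.arange(.02,.16,.002));print('pan z hist',[(round(a,3),b) for a,b in zip(e,h) if b>250])
    return X
E
python3 - <<'E'
from h import *
s=arm.sense();print(s['position'],s['finger_gap'],s['contact_force']);survey('t1')
E
```

```text
[ 0.6274 -0.0695  0.2223] 0.01545308116915723 [ 0.9023  0.7163 -2.2732]
[218. 147.] 210 rib [0.7065 0.0666 0.0334] yaw ((41.767547607421875, 16.577707290649414), 87.19469451904297)
[215. 167.] 213 rib [0.6337 0.0713 0.0334] yaw ((91.32003021240234, 16.4837589263916), 84.25640106201172)
pan z hist [(np.float64(0.086), np.int64(631)), (np.float64(0.088), np.int64(1171)), (np.float64(0.09), np.int64(957)), (np.float64(0.092), np.int64(448))]
```

drive_tool:
  plan:
    - {"translation":[0,-0.045,-0.02],"twist":[0,0,0],"gripper":-1}
    - {"translation":[0,-0.09,-0.04],"twist":[0,0.01,0],"gripper":-1}
    - {"translation":[0,-0.135,-0.057],"twist":[0,0.01,0],"gripper":-1}
    - {"translation":[0,-0.185,-0.057],"twist":[0,0.01,0],"gripper":-1}
    - {"translation":[0.02,-0.185,-0.057],"twist":[0,0.01,0],"gripper":-1}
    - {"translation":[0.07,-0.185,-0.057],"twist":[0,0.01,0],"gripper":-1}
    - {"translation":[0.1,-0.185,-0.057],"twist":[0,0.01,0],"gripper":-1}
    - {"translation":[0.113,-0.185,-0.057],"twist":[0,0.01,0],"gripper":-1}

```text
time: 8.6
position: [0.5757, -0.2546, 0.1144]
ee_rot: [0.005, 1.56, -0.001]
contact_force: [-1.1, -0.8, 0.8]
finger_gap: 0.0159
```

drive_tool:
  plan:
    - {"translation":[0,0,0],"twist":[0,0,0],"gripper":-1}
    - {"translation":[0.002,0,0],"twist":[0,0,0],"gripper":-0.3}
    - {"translation":[0.002,0,0],"twist":[0,0,0],"gripper":-0.1}
    - {"translation":[-0.02,0,0],"twist":[0,0,0],"gripper":-0.1}
    - {"translation":[-0.07,0,0],"twist":[0,0,0],"gripper":-0.1}
    - {"translation":[-0.12,0.04,0],"twist":[0,0,0],"gripper":-0.1}
    - {"translation":[-0.12,0.09,0],"twist":[0,0,0],"gripper":-0.1}
    - {"translation":[-0.12,0.14,0],"twist":[0,0,0],"gripper":-0.1}

```text
time: 9.4
position: [0.5769, -0.1245, 0.2388]
ee_rot: [0.006, 1.551, -0.004]
contact_force: [1.1, 0.6, -0.4]
finger_gap: 0.0394
```

```bash
python3 - <<'E'
from h import *
s=arm.sense();print(s['position'],s['finger_gap'],s['contact_force']);survey('t2')
E
```

```text
[ 0.5769 -0.1245  0.2388] 0.03941410226502522 [ 1.0748  0.5738 -0.362 ]
[218. 146.] 203 rib [0.706  0.0669 0.0329] yaw ((41.876277923583984, 16.44210433959961), 87.74794006347656)
[219. 169.] 410 rib [0.6311 0.0667 0.0335] yaw ((92.08268737792969, 17.29205322265625), 81.27680206298828)
[221. 217.] 226 rib [0.4736 0.0673 0.0336] yaw ((17.012331008911133, 43.66408157348633), 3.634096622467041)
pan z hist [(np.float64(0.066), np.int64(404)), (np.float64(0.068), np.int64(631)), (np.float64(0.07), np.int64(520)), (np.float64(0.072), np.int64(254))]
```

drive_tool:
  plan:
    - {"translation":[0.0,0.045,-0.02],"twist":[0,0.02,0],"gripper":-0.1}
    - {"translation":[0.03,0.0595,-0.03],"twist":[0,0.02,0],"gripper":0}
    - {"translation":[0.08,0.0595,-0.03],"twist":[0,0.02,0],"gripper":0}
    - {"translation":[0.13,0.0595,-0.03],"twist":[0,0.02,0],"gripper":0}
    - {"translation":[0.18,0.0595,-0.03],"twist":[0,0.02,0],"gripper":0}
    - {"translation":[0.198,0.0595,-0.03],"twist":[0,0.02,0],"gripper":0}
    - {"translation":[0.201,0.0595,-0.03],"twist":[0,0.02,0],"gripper":0}
    - {"translation":[0.201,0.0595,-0.03],"twist":[0,0.02,0],"gripper":-1}

```text
time: 10.25
position: [0.5508, -0.0494, 0.0377]
ee_rot: [0.002, 1.572, 0.015]
contact_force: [0.7, 0.1, -0.6]
finger_gap: 0.0384
```

drive_tool:
  plan:
    - {"translation":[0,0,0],"twist":[0,0,0],"gripper":-1}
    - {"translation":[0,0,0],"twist":[0,0,0],"gripper":-1}
    - {"translation":[0,0,0],"twist":[0,0,0],"gripper":-1}
    - {"translation":[-0.03,0,0],"twist":[0,0,0],"gripper":-1}
    - {"translation":[-0.08,0,0],"twist":[0,0,0],"gripper":-1}
    - {"translation":[-0.13,0,0],"twist":[0,0,0],"gripper":-1}

```text
time: 10.85
position: [0.5506, -0.0509, 0.1693]
ee_rot: [0.002, 1.573, 0.016]
contact_force: [1.2, -0.0, -0.8]
finger_gap: 0.0163
```

drive_tool:
  plan:
    - {"translation":[-0.01,-0.045,-0.02],"twist":[0,0,0],"gripper":-1}
    - {"translation":[-0.01,-0.09,-0.04],"twist":[0,0,0],"gripper":-1}
    - {"translation":[-0.01,-0.135,-0.041],"twist":[0,0,0],"gripper":-1}
    - {"translation":[0,-0.154,-0.041],"twist":[0,0,0],"gripper":-1}
    - {"translation":[0.02,-0.154,-0.041],"twist":[0,0,0],"gripper":-1}
    - {"translation":[0.05,-0.154,-0.041],"twist":[0,0,0],"gripper":-1}
    - {"translation":[0.07,-0.154,-0.041],"twist":[0,0,0],"gripper":-1}
    - {"translation":[0.071,-0.154,-0.041],"twist":[0,0,0],"gripper":-1}

```text
time: 11.65
position: [0.5096, -0.2039, 0.0952]
ee_rot: [0.003, 1.576, 0.017]
contact_force: [-0.7, 0.6, -0.5]
finger_gap: 0.0157
```

drive_tool:
  plan:
    - {"translation":[0,0,0],"twist":[0,0,0],"gripper":-1}
    - {"translation":[0.001,0,0],"twist":[0,0,0],"gripper":-0.3}
    - {"translation":[0.001,0,0],"twist":[0,0,0],"gripper":-0.1}
    - {"translation":[-0.02,0,0],"twist":[0,0,0],"gripper":-0.1}
    - {"translation":[-0.07,0,0],"twist":[0,0,0],"gripper":-0.1}
    - {"translation":[-0.1,0.04,0],"twist":[0,0,0],"gripper":0}
    - {"translation":[-0.1,0.09,0],"twist":[0,0,0],"gripper":0}
    - {"translation":[-0.1,0.09,0],"twist":[0,0,0],"gripper":0}

```text
time: 12.45
position: [0.5106, -0.1066, 0.1981]
ee_rot: [-0.002, 1.573, 0.03]
contact_force: [-0.2, -0.2, 0.0]
finger_gap: 0.0442
```

```bash
python3 - <<'E'
from h import *
s=arm.sense();print(s['position'],s['ee_rot'],s['contact_force']);survey('t3')
s=arm.sense();print(s['position'])
E
```

```text
[ 0.5106 -0.1066  0.1981] [-0.0018  1.573   0.03  ] [-0.2111 -0.1784  0.0456]
[219. 147.] 211 rib [0.7062 0.0668 0.0331] yaw ((42.267086029052734, 17.249954223632812), 87.76067352294922)
[219. 169.] 415 rib [0.6315 0.0678 0.0334] yaw ((91.97660827636719, 16.62626838684082), 81.43712615966797)
[222. 218.] 229 rib [0.4733 0.0674 0.0331] yaw ((16.742229461669922, 43.65413284301758), 6.954074859619141)
pan z hist [(np.float64(0.056), np.int64(355)), (np.float64(0.058), np.int64(516)), (np.float64(0.06), np.int64(430))]
[ 0.5101 -0.1107  0.1976]
```

drive_tool:
  plan:
    - {"translation":[0.0,0.03,-0.03],"twist":[0,0,0],"gripper":0}
    - {"translation":[0.03,0.041,-0.041],"twist":[0,0,0],"gripper":0}
    - {"translation":[0.08,0.041,-0.041],"twist":[0,0,0],"gripper":0}
    - {"translation":[0.13,0.041,-0.041],"twist":[0,0,0],"gripper":0}
    - {"translation":[0.157,0.041,-0.041],"twist":[0,0,0],"gripper":0}
    - {"translation":[0.159,0.041,-0.041],"twist":[0,0,0],"gripper":0}
    - {"translation":[0.159,0.041,-0.041],"twist":[0,0,0],"gripper":-1}
    - {"translation":[0.159,0.041,-0.041],"twist":[0,0,0],"gripper":-1}

```text
time: 13.3
position: [0.4689, -0.0689, 0.0408]
ee_rot: [-0.001, 1.571, 0.023]
contact_force: [-0.3, 0.5, 0.8]
finger_gap: 0.0299
```

drive_tool:
  plan:
    - {"translation":[0,0,0],"twist":[0,0,0],"gripper":-1}
    - {"translation":[0,0,0],"twist":[0,0,0],"gripper":-1}
    - {"translation":[0,0,0],"twist":[0,0,0],"gripper":-1}
    - {"translation":[-0.03,0,0],"twist":[0,0,0],"gripper":-1}
    - {"translation":[-0.08,0,0],"twist":[0,0,0],"gripper":-1}
    - {"translation":[-0.13,0,0],"twist":[0,0,0],"gripper":-1}
    - {"translation":[-0.13,0,0],"twist":[0,0,0],"gripper":-1}

```text
time: 14.0
position: [0.4721, -0.0713, 0.1766]
ee_rot: [-0.002, 1.56, 0.021]
contact_force: [0.5, -0.0, -1.7]
finger_gap: 0.016
```

```bash
python3 - <<'E'
from h import *
s=arm.sense();print(s['position'],s['ee_rot'],s['contact_force'])
print(go([.505,-.293,.17],down(0,1)))
print(go([.505,-.293,.088],down(0,1)))
E
```

```text
[ 0.4721 -0.0713  0.1766] [-0.0018  1.5598  0.0215] [ 0.5111 -0.0421 -1.6589]
(array([ 0.0042, -0.2222,  0.0296]), array([ 0.0149,  0.0109, -0.0125]))
(array([ 0.0862, -0.2232,  0.0287]), array([ 0.0149,  0.0109, -0.0125]))
```

drive_tool:
  plan:
    - {"translation":[0,-0.05,0.007],"twist":[0,0,0],"gripper":-1}
    - {"translation":[0,-0.1,0.015],"twist":[0.015,0.01,-0.012],"gripper":-1}
    - {"translation":[0,-0.15,0.022],"twist":[0.015,0.01,-0.012],"gripper":-1}
    - {"translation":[0,-0.2,0.029],"twist":[0.015,0.01,-0.012],"gripper":-1}
    - {"translation":[0.02,-0.223,0.029],"twist":[0.015,0.01,-0.012],"gripper":-1}
    - {"translation":[0.06,-0.223,0.029],"twist":[0.015,0.01,-0.012],"gripper":-1}
    - {"translation":[0.08,-0.223,0.029],"twist":[0.015,0.01,-0.012],"gripper":-1}
    - {"translation":[0.084,-0.223,0.029],"twist":[0.015,0.01,-0.012],"gripper":-1}

```text
time: 14.8
position: [0.5034, -0.2921, 0.0877]
ee_rot: [0.003, 1.574, 0.002]
contact_force: [-0.2, 1.2, -1.8]
finger_gap: 0.016
```

drive_tool:
  plan:
    - {"translation":[0,0,0],"twist":[0,0,0],"gripper":-1}
    - {"translation":[0.001,0,0],"twist":[0,0,0],"gripper":-0.3}
    - {"translation":[0.001,0,0],"twist":[0,0,0],"gripper":-0.1}
    - {"translation":[-0.02,0,0],"twist":[0,0,0],"gripper":-0.1}
    - {"translation":[-0.07,0,0],"twist":[0,0,0],"gripper":-0.1}
    - {"translation":[-0.12,0,0],"twist":[0,0,0],"gripper":-0.5}
    - {"translation":[-0.17,0,-0.01],"twist":[0,0,0],"gripper":-1}
    - {"translation":[-0.17,0,-0.04],"twist":[0,0,0],"gripper":-1}

```text
time: 15.6
position: [0.4699, -0.2941, 0.2652]
ee_rot: [-0.005, 1.558, -0.002]
contact_force: [-0.5, -0.6, -0.5]
finger_gap: 0.0179
```

```bash
python3 - <<'E'
from h import *
s=arm.sense();print(s['position'],s['ee_rot'],s['contact_force'],s['time'])
p,d=snap('wrist','w2');X=cloud('wrist',d,s)
P=X.reshape(-1,3);Q=P[(P[:,1]<-.37)&(P[:,1]>-.49)&(P[:,0]<.5)&(P[:,0]>.36)&(P[:,2]>.08)&(P[:,2]<.1)];print('pad',len(Q),np.nanpercentile(Q,[2,50,98],axis=0))
survey('t4');s=arm.sense();print(s['position'],go([.427,-.427,.2],down(0,1)))
E
```

```text
[ 0.4699 -0.2941  0.2652] [-0.0053  1.558  -0.0019] [-0.527  -0.6065 -0.474 ] 15.6
pad 447 [[ 0.4266 -0.4606  0.0824]
 [ 0.4569 -0.4514  0.0894]
 [ 0.4712 -0.3947  0.0909]]
[218. 146.] 207 rib [0.7063 0.0667 0.0329] yaw ((41.92673110961914, 16.332901000976562), 86.27472686767578)
[219. 169.] 409 rib [0.6311 0.0667 0.0332] yaw ((92.8338623046875, 17.533203125), 81.51404571533203)
[222. 218.] 230 rib [0.4739 0.0673 0.0334] yaw ((16.41201400756836, 43.43684387207031), 5.289321422576904)
pan z hist [(np.float64(0.046), np.int64(391)), (np.float64(0.048), np.int64(681)), (np.float64(0.05), np.int64(561)), (np.float64(0.052), np.int64(342)), (np.float64(0.06), np.int64(263)), (np.float64(0.062), np.int64(262))]
[ 0.4608 -0.2936  0.2606] (array([ 0.0606, -0.1336, -0.0331]), array([-0.0037, -0.0031, -0.0007]))
```

View pics/w2.png

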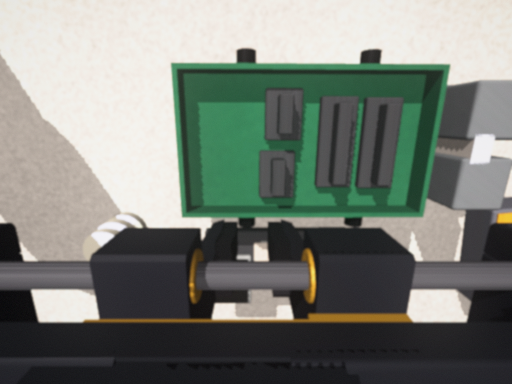

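Enclosure: two longs and two shorts lie flat, and the sink is about 59–60 mm. I'll check pointer against band directly from the far side.

drive_tool:
  plan:
    - {"translation":[0.0,0.005,0.045],"twist":[0.14,0,0],"gripper":0.5}
    - {"translation":[0.0,0.01,0.09],"twist":[0.28,0,0],"gripper":0.5}
    - {"translation":[0.0,0.015,0.13],"twist":[0.43,0,0],"gripper":0.5}
    - {"translation":[0.0,0.02,0.17],"twist":[0.58,0,0],"gripper":0.5}
    - {"translation":[0.0,0.025,0.21],"twist":[0.73,0,0],"gripper":0.5}
    - {"translation":[0.0,0.03,0.25],"twist":[0.88,0,0],"gripper":0.5}
    - {"translation":[0.0,0.035,0.3],"twist":[1.02,0,0],"gripper":0.5}
    - {"translation":[0.0,0.038,0.34],"twist":[1.17,0,0],"gripper":0.5}

```text
time: 16.5
position: [0.8009, -0.2543, 0.2598]
ee_rot: [0.906, 1.377, -0.905]
contact_force: [1.1, -1.8, -0.2]
finger_gap: 0.0657
```

```bash
python3 - <<'E'
from h import *
s=arm.sense();print(s['position'],s['joint_positions'],go([.8,-.255,.165],down(1,0)))
def fl(f):
    X=cloud('top',np.load(f'pics/{f}.npy')).reshape(-1,3);Q=X[(X[:,0]>.41)&(X[:,0]<.47)&(abs(X[:,1]+.25)<.05)&(X[:,2]<.13)];return len(Q),np.median(Q[:,2])
for f in('top0','t2','t3','t4'):print(f,fl(f))
E
```

```text
[ 0.8009 -0.2543  0.2598] [ 0.1597  1.1077  0.4035  0.6344 -0.3631  1.4447 -0.768 ] (array([ 0.0948, -0.001 ,  0.0005]), array([ 0.4061, -0.0021,  0.0012]))
top0 (715, np.float64(0.109451167314079))
t2 (600, np.float64(0.0693973194961166))
t3 (481, np.float64(0.05933827497653188))
t4 (647, np.float64(0.04954444754859599))
```

drive_tool:
  plan:
    - {"translation":[0.0,0,0],"twist":[0.14,0,0],"gripper":0.5}
    - {"translation":[0.04,0,0],"twist":[0.28,0,0],"gripper":0.5}
    - {"translation":[0.08,0,0],"twist":[0.406,0,0],"gripper":0.5}
    - {"translation":[0.095,0,0],"twist":[0.406,0,0],"gripper":0.5}
    - {"translation":[0.095,0,0],"twist":[0.406,0,0],"gripper":0.5}

```text
time: 17.0
position: [0.7992, -0.253, 0.1614]
ee_rot: [1.207, 1.219, -1.211]
contact_force: [-0.1, 0.3, 0.3]
finger_gap: 0.0664
```

```bash
python3 - <<'E'
from h import *
s=arm.sense();print(s['position'],s['ee_rot'])
p,d=snap('wrist','w3');X=cloud('wrist',d,s)
for u in (238,257,276):
    print(u)
    for v in range(218,256): print('  ',v,p[v,u].max(),X[v,u,[0,2]],end='\n' if v%2 else '')
cv2.imwrite('pics/w3c.png',cv2.resize(p[200:320,170:345,::-1],None,fx=4.4,fy=4.4,interpolation=cv2.INTER_CUBIC))
E
```

```text
[ 0.7992 -0.253   0.1614] [ 1.2068  1.2191 -1.2105]
238
   218 153 [0.7578 0.0004]   219 155 [0.7565 0.0003]
   220 146 [ 0.7547 -0.0014]   221 117 [ 0.7539 -0.0001]
   222 78 [0.7547 0.0049]   223 56 [0.7548 0.008 ]
   224 58 [0.7549 0.0112]   225 66 [0.7549 0.0142]
   226 76 [0.7536 0.014 ]   227 87 [0.7533 0.0159]
   228 94 [0.7525 0.0168]   229 97 [0.7516 0.0176]
   230 100 [0.7506 0.0178]   231 98 [0.7494 0.0178]
   232 100 [0.7478 0.0168]   233 98 [0.7471 0.0179]
   234 93 [0.7459 0.0178]   235 77 [0.7444 0.0173]
   236 57 [0.7455 0.0222]   237 53 [0.7452 0.0241]
   238 66 [0.7457 0.0275]   239 82 [0.7497 0.0385]
   240 90 [0.7491 0.0396]   241 92 [0.7495 0.0427]
   242 92 [0.7485 0.0428]   243 95 [0.7494 0.0469]
   244 119 [0.7495 0.0493]   245 155 [0.7499 0.0522]
   246 183 [0.7484 0.0513]   247 184 [0.7472 0.0511]
   248 157 [0.7462 0.0511]   249 106 [0.7455 0.0519]
   250 60 [0.7462 0.0551]   251 42 [0.7453 0.0555]
   252 44 [0.7457 0.0583]   253 43 [0.7452 0.0593]
   254 45 [0.7456 0.062 ]   255 43 [0.7456 0.0638]
257
   218 156 [ 0.7577 -0.    ]   219 156 [ 0.7563 -0.0004
[... 1208 characters left out ...]
 0.0178]   229 92 [0.7512 0.0162]
   230 92 [0.7508 0.018 ]   231 92 [0.7497 0.0182]
   232 95 [0.7482 0.0174]   233 94 [0.747  0.0173]
   234 90 [0.746  0.0178]   235 79 [0.745 0.018]
   236 61 [0.7454 0.0216]   237 52 [0.7458 0.025 ]
   238 59 [0.7457 0.0273]   239 78 [0.7452 0.0286]
   240 87 [0.7494 0.0398]   241 91 [0.7495 0.0423]
   242 93 [0.7495 0.0445]   243 95 [0.7492 0.0463]
   244 116 [0.7494 0.0487]   245 151 [0.7495 0.0512]
   246 174 [0.7487 0.0516]   247 177 [0.7473 0.0509]
   248 151 [0.7467 0.0518]   249 103 [0.746  0.0525]
   250 58 [0.7462 0.0549]   251 43 [0.7452 0.055 ]
   252 41 [0.7453 0.0571]   253 41 [0.7455 0.0596]
   254 42 [0.745  0.0606]   255 43 [0.7454 0.0631]
```

View pics/w3c.png

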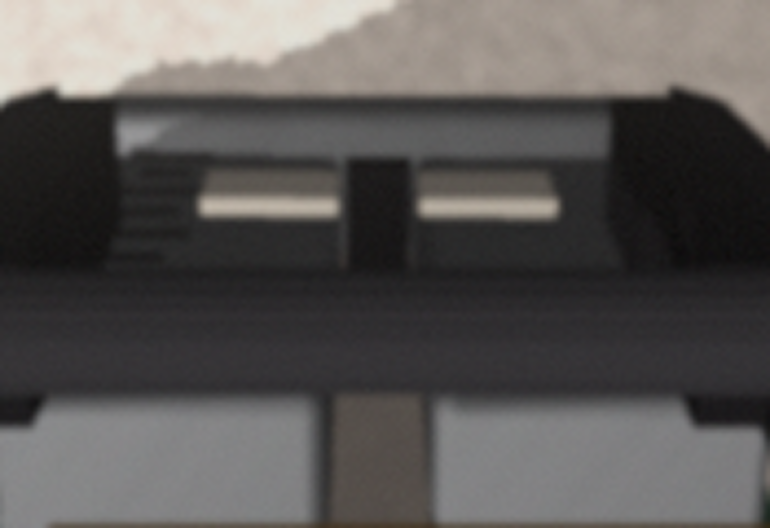

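Pointer centre reads 4.3 mm below the band's middle by the wrist camera. The sink measurement agrees (59.9 mm against about 55.5). That's inside the band, so next is the stamp.

drive_tool:
  plan:
    - {"translation":[-0.05,0,0],"twist":[-0.14,0,0],"gripper":-1}
    - {"translation":[-0.1,-0.01,0.005],"twist":[-0.28,0,0],"gripper":-1}
    - {"translation":[-0.1,-0.055,0.025],"twist":[-0.43,0,0],"gripper":-1}
    - {"translation":[-0.1,-0.1,0.045],"twist":[-0.58,0,0],"gripper":-1}
    - {"translation":[-0.1,-0.145,0.065],"twist":[-0.73,0,0],"gripper":-1}
    - {"translation":[-0.1,-0.19,0.085],"twist":[-0.88,0,0],"gripper":-1}
    - {"translation":[-0.1,-0.235,0.105],"twist":[-1.02,0,0],"gripper":-1}
    - {"translation":[-0.1,-0.28,0.125],"twist":[-1.17,0,0],"gripper":-1}

```text
time: 17.85
position: [0.5207, -0.3817, 0.2689]
ee_rot: [0.304, 1.546, -0.307]
contact_force: [0.3, -1.1, -0.2]
finger_gap: 0.0045
```

```bash
python3 - <<'E'
from h import *
s=arm.sense();print(s['position'],s['joint_positions'],go([.427,-.427,.18],down(0,1)))
E
```

```text
[ 0.5207 -0.3817  0.2689] [ 0.4678  0.7115  0.1754  1.504  -0.1419  0.9351  0.2957] (array([ 0.0887, -0.0775, -0.0698]), array([-0.3897,  0.0032,  0.0015]))
```

drive_tool:
  plan:
    - {"translation":[0,-0.03,-0.025],"twist":[-0.13,0,0],"gripper":-1}
    - {"translation":[0,-0.06,-0.05],"twist":[-0.26,0,0],"gripper":-1}
    - {"translation":[0.03,-0.077,-0.07],"twist":[-0.39,0,0],"gripper":-1}
    - {"translation":[0.08,-0.077,-0.07],"twist":[-0.39,0,0],"gripper":-1}
    - {"translation":[0.12,-0.077,-0.07],"twist":[-0.39,0,0],"gripper":-1}
    - {"translation":[0.135,-0.077,-0.07],"twist":[-0.39,0,0],"gripper":-1}
    - {"translation":[0.135,-0.077,-0.07],"twist":[-0.39,0,0],"gripper":-1}

```text
time: 18.55
position: [0.4273, -0.4275, 0.1339]
ee_rot: [-0.003, 1.568, -0.001]
contact_force: [0.1, -0.6, 1.0]
finger_gap: 0.0006
```

```bash
python3 - <<'E'
from h import *
s=arm.sense();print(s['position'],s['contact_force'],go([.427,-.427,.066],down(0,1)))
E
```

```text
[ 0.4273 -0.4275  0.1339] [ 0.0629 -0.6438  1.0426] (array([ 0.0679,  0.0007, -0.0005]), array([0.0011, 0.0031, 0.0028]))
```

drive_tool:
  plan:
    - {"translation":[0.02,0,0],"twist":[0,0,0],"gripper":-1}
    - {"translation":[0.035,0,0],"twist":[0,0,0],"gripper":-1}
    - {"translation":[0.045,0,0],"twist":[0,0,0],"gripper":-1}
    - {"translation":[0.055,0,0],"twist":[0,0,0],"gripper":-1}
    - {"translation":[0.062,0,0],"twist":[0,0,0],"gripper":-1}
    - {"translation":[0.066,0,0],"twist":[0,0,0],"gripper":-1}
    - {"translation":[0.066,0,0],"twist":[0,0,0],"gripper":-1}

```text
time: 19.25
position: [0.4307, -0.4296, 0.0697]
ee_rot: [-0.007, 1.561, -0.004]
contact_force: [3.2, -2.6, 7.6]
finger_gap: 0.0004
```

drive_tool:
  plan:
    - {"translation":[0.003,0,0],"twist":[0,0,0],"gripper":-1}
    - {"translation":[0.005,0,0],"twist":[0,0,0],"gripper":-1}
    - {"translation":[0.007,0,0],"twist":[0,0,0],"gripper":-1}
    - {"translation":[0.007,0,0],"twist":[0,0,0],"gripper":-1}

```text
time: 19.65
position: [0.4316, -0.4298, 0.0656]
ee_rot: [-0.008, 1.56, -0.005]
contact_force: [-2.8, 3.6, 18.7]
finger_gap: 0.0004
```

drive_tool:
  plan:
    - {"translation":[0.003,0,0],"twist":[0,0,0],"gripper":-1}
    - {"translation":[0.003,0,0],"twist":[0,0,0],"gripper":-1}
    - {"translation":[0.003,0,0],"twist":[0,0,0],"gripper":-1}

```text
time: 19.95
position: [0.4316, -0.4299, 0.0655]
ee_rot: [-0.009, 1.559, -0.005]
contact_force: [-2.9, 3.5, 20.4]
finger_gap: 0.0007
```

drive_tool:
  plan:
    - {"translation":[-0.02,0,0],"twist":[0,0,0],"gripper":-1}
    - {"translation":[-0.05,0,0],"twist":[0,0,0],"gripper":-1}
    - {"translation":[-0.1,0,0],"twist":[0,0,0],"gripper":-1}
    - {"translation":[-0.15,0,0],"twist":[0,0,0],"gripper":-1}
    - {"translation":[-0.17,0,0],"twist":[0,0,0],"gripper":-1}
    - {"translation":[-0.17,0.04,0],"twist":[0,0,0],"gripper":-1}
    - {"translation":[-0.17,0.09,0],"twist":[0,0,0],"gripper":0}
    - {"translation":[-0.17,0.14,0],"twist":[0,0,0],"gripper":0}

```text
time: 20.75
position: [0.429, -0.2869, 0.2349]
ee_rot: [-0.008, 1.558, -0.005]
contact_force: [0.5, 0.5, -0.2]
finger_gap: 0.0142
```

```bash
python3 - <<'E'
from h import *
X=survey('t5');s=arm.sense();print(s['position'],s['ee_rot'],s['contact_force'])
print('pad z',np.nanmedian(X[209:220,384:394],(0,1)))
print(go([.4739,.0675,.039],down(0,1)))
E
```

```text
[218. 147.] 207 rib [0.7063 0.0669 0.0332] yaw ((42.29127883911133, 16.14435577392578), 84.41217041015625)
[220. 169.] 411 rib [0.6313 0.0669 0.0331] yaw ((92.32902526855469, 16.6406307220459), 81.9606704711914)
[222. 218.] 234 rib [0.4734 0.0676 0.033 ] yaw ((16.745594024658203, 43.330867767333984), 5.0019850730896)
pan z hist [(np.float64(0.046), np.int64(340)), (np.float64(0.048), np.int64(588)), (np.float64(0.05), np.int64(555)), (np.float64(0.052), np.int64(363)), (np.float64(0.062), np.int64(267))]
[ 0.4289 -0.2758  0.2341] [-0.0091  1.5627  0.0117] [-2.8099  7.254  -0.1236]
pad z [ 0.3504 -0.2044  0.7588]
(array([0.196 , 0.3423, 0.048 ]), array([ 0.0133,  0.0081, -0.0017]))
```

drive_tool:
  plan:
    - {"translation":[0,0.05,0.007],"twist":[0,0,0],"gripper":0}
    - {"translation":[0,0.1,0.014],"twist":[0.013,0.008,0],"gripper":0}
    - {"translation":[0,0.15,0.021],"twist":[0.013,0.008,0],"gripper":0}
    - {"translation":[0,0.2,0.028],"twist":[0.013,0.008,0],"gripper":0}
    - {"translation":[0,0.25,0.035],"twist":[0.013,0.008,0],"gripper":0}
    - {"translation":[0.04,0.3,0.042],"twist":[0.013,0.008,0],"gripper":0}
    - {"translation":[0.07,0.342,0.047],"twist":[0.013,0.008,0],"gripper":0}
    - {"translation":[0.12,0.342,0.047],"twist":[0.013,0.008,0],"gripper":0}

```text
time: 21.6
position: [0.4737, 0.0658, 0.1346]
ee_rot: [-0.001, 1.564, 0.01]
contact_force: [0.9, 1.3, -0.2]
finger_gap: 0.0444
```

```bash
python3 - <<'E'
from h import *
s=arm.sense();print(s['position'],s['ee_rot'],go([.4737,.0676,.038],down(0,1)))
E
```

```text
[0.4737 0.0658 0.1346] [-0.0013  1.5642  0.01  ] (array([ 0.0966,  0.0013, -0.0007]), array([ 0.0072,  0.0066, -0.0055]))
```

drive_tool:
  plan:
    - {"translation":[0.045,0.001,0],"twist":[0.007,0.006,-0.005],"gripper":0}
    - {"translation":[0.085,0.001,0],"twist":[0.007,0.006,-0.005],"gripper":0}
    - {"translation":[0.097,0.001,0],"twist":[0.007,0.006,-0.005],"gripper":0}
    - {"translation":[0.097,0.001,0],"twist":[0.007,0.006,-0.005],"gripper":-1}
    - {"translation":[0.097,0.001,0],"twist":[0.007,0.006,-0.005],"gripper":-1}
    - {"translation":[0.097,0.001,0],"twist":[0.007,0.006,-0.005],"gripper":-1}
    - {"translation":[0.097,0.001,0],"twist":[0.007,0.006,-0.005],"gripper":-1}
    - {"translation":[0.097,0.001,0],"twist":[0.007,0.006,-0.005],"gripper":-1}

```text
time: 22.4
position: [0.475, 0.0672, 0.0393]
ee_rot: [0.001, 1.568, 0.001]
contact_force: [-0.4, -0.7, 8.3]
finger_gap: 0.0161
```

drive_tool:
  plan:
    - {"translation":[-0.05,0,0],"twist":[0,0,0],"gripper":-1}
    - {"translation":[-0.08,0.045,0],"twist":[0,0,0],"gripper":-1}
    - {"translation":[-0.08,0.095,-0.005],"twist":[0,0,0],"gripper":-1}
    - {"translation":[-0.08,0.145,-0.01],"twist":[0,0,0],"gripper":-1}
    - {"translation":[-0.08,0.194,-0.013],"twist":[0,0,0],"gripper":-1}
    - {"translation":[-0.05,0.194,-0.013],"twist":[0,0,0],"gripper":-1}
    - {"translation":[-0.02,0.194,-0.013],"twist":[0,0,0],"gripper":-1}
    - {"translation":[-0.01,0.194,-0.013],"twist":[0,0,0],"gripper":-1}

```text
time: 23.2
position: [0.4607, 0.2613, 0.048]
ee_rot: [-0.001, 1.57, 0.001]
contact_force: [0.1, -1.6, -2.1]
finger_gap: 0.0158
```

drive_tool:
  plan:
    - {"translation":[0.002,0,0],"twist":[0,0,0],"gripper":-1}
    - {"translation":[0.002,0,0],"twist":[0,0,0],"gripper":-0.3}
    - {"translation":[0.002,0,0],"twist":[0,0,0],"gripper":0}
    - {"translation":[-0.03,0,0],"twist":[0,0,0],"gripper":0}
    - {"translation":[-0.08,0,0],"twist":[0,0,0],"gripper":0}
    - {"translation":[-0.1,-0.045,0.03],"twist":[0,0,0],"gripper":0}
    - {"translation":[-0.1,-0.09,0.06],"twist":[0,0,0],"gripper":0}
    - {"translation":[-0.1,-0.12,0.1],"twist":[0,0,0],"gripper":0}

```text
time: 24.0
position: [0.5531, 0.1463, 0.1508]
ee_rot: [-0.001, 1.569, 0.001]
contact_force: [1.1, 1.3, -0.0]
finger_gap: 0.0439
```

```bash
python3 - <<'E'
from h import *
survey('t6');s=arm.sense();print(s['position'],s['ee_rot'],go([.6313,.0669,.038],down(0,1)))
E
```

```text
[218. 146.] 202 rib [0.7057 0.066  0.0333] yaw ((42.136688232421875, 17.05270767211914), 86.48558807373047)
[219. 169.] 398 rib [0.6313 0.0665 0.0333] yaw ((92.61042022705078, 18.053333282470703), 81.6521987915039)
pan z hist [(np.float64(0.046), np.int64(366)), (np.float64(0.048), np.int64(607)), (np.float64(0.05), np.int64(643)), (np.float64(0.052), np.int64(378)), (np.float64(0.06), np.int64(258))]
[0.562  0.1374 0.1514] [ 0.0038  1.5571 -0.0126] (array([ 0.1147, -0.0691,  0.0685]), array([-0.0105,  0.0137,  0.0056]))
```

drive_tool:
  plan:
    - {"translation":[0,-0.035,0.035],"twist":[0,0,0],"gripper":0}
    - {"translation":[0.01,-0.069,0.068],"twist":[-0.01,0.013,0.005],"gripper":0}
    - {"translation":[0.06,-0.069,0.068],"twist":[-0.01,0.013,0.005],"gripper":0}
    - {"translation":[0.1,-0.069,0.068],"twist":[-0.01,0.013,0.005],"gripper":0}
    - {"translation":[0.114,-0.069,0.068],"twist":[-0.01,0.013,0.005],"gripper":0}
    - {"translation":[0.114,-0.069,0.068],"twist":[-0.01,0.013,0.005],"gripper":-1}
    - {"translation":[0.114,-0.069,0.068],"twist":[-0.01,0.013,0.005],"gripper":-1}
    - {"translation":[0.114,-0.069,0.068],"twist":[-0.01,0.013,0.005],"gripper":-1}

```text
time: 24.85
position: [0.6321, 0.0678, 0.0412]
ee_rot: [-0.0, 1.567, 0.0]
contact_force: [-0.6, -0.2, 0.6]
finger_gap: 0.0224
```

drive_tool:
  plan:
    - {"translation":[0,0,0],"twist":[0,0,0],"gripper":-1}
    - {"translation":[0,0,0],"twist":[0,0,0],"gripper":-1}
    - {"translation":[-0.05,0,0],"twist":[0,0,0],"gripper":-1}
    - {"translation":[-0.08,0.045,0],"twist":[0,0,0],"gripper":-1}
    - {"translation":[-0.08,0.095,-0.005],"twist":[0,0,0],"gripper":-1}
    - {"translation":[-0.08,0.145,-0.008],"twist":[0,0,0],"gripper":-1}
    - {"translation":[-0.08,0.195,-0.011],"twist":[0,0,0],"gripper":-1}

```text
time: 25.55
position: [0.6206, 0.2611, 0.1221]
ee_rot: [0.0, 1.566, 0.001]
contact_force: [0.6, -0.4, -2.1]
finger_gap: 0.0159
```

```bash
python3 - <<'E'
from h import *
s=arm.sense();print(s['position'],s['ee_rot'],s['finger_gap'],s['contact_force'],go([.62,.262,.046],down(0,1)))
p,d=snap('wrist','w4')
E
```

```text
[0.6206 0.2611 0.1221] [0.0004 1.5657 0.0007] 0.015933676610508932 [ 0.6331 -0.4375 -2.1429] (array([ 0.0761,  0.0009, -0.001 ]), array([ 0.0002,  0.0051, -0.0007]))
```

View pics/w4.png

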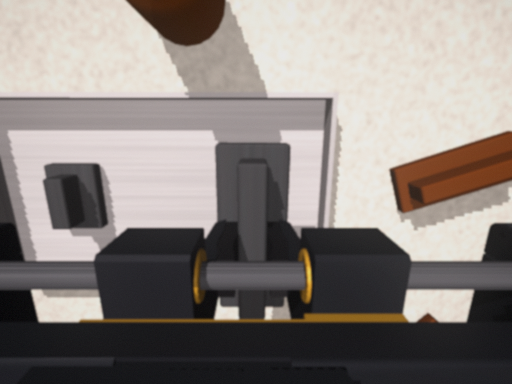

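Long D is held straight above the tray, and short G lies flat in it at left (75,195).

drive_tool:
  plan:
    - {"translation":[0.04,0,0],"twist":[0,0,0],"gripper":-1}
    - {"translation":[0.065,0,0],"twist":[0,0,0],"gripper":-1}
    - {"translation":[0.075,0,0],"twist":[0,0,0],"gripper":-1}
    - {"translation":[0.077,0,0],"twist":[0,0,0],"gripper":-1}
    - {"translation":[0.077,0,0],"twist":[0,0,0],"gripper":-0.3}
    - {"translation":[0.077,0,0],"twist":[0,0,0],"gripper":0}
    - {"translation":[0.04,0,0],"twist":[0,0,0],"gripper":0}
    - {"translation":[-0.01,0,0],"twist":[0,0,0],"gripper":0}

```text
time: 26.4
position: [0.6166, 0.2745, 0.1306]
ee_rot: [-0.001, 1.571, 0.018]
contact_force: [1.4, 1.5, 0.9]
finger_gap: 0.0433
```

drive_tool:
  plan:
    - {"translation":[-0.01,-0.045,0.02],"twist":[0,0,0],"gripper":0}
    - {"translation":[-0.01,-0.09,0.04],"twist":[0,0,0],"gripper":0}
    - {"translation":[-0.01,-0.135,0.06],"twist":[0,0,0],"gripper":0}
    - {"translation":[-0.01,-0.18,0.08],"twist":[0,0,0],"gripper":0}
    - {"translation":[-0.01,-0.19,0.085],"twist":[0,0,0],"gripper":0}

```text
time: 26.9
position: [0.7068, 0.0744, 0.14]
ee_rot: [0.001, 1.566, 0.004]
contact_force: [0.2, -0.9, 0.4]
finger_gap: 0.0439
```

```bash
python3 - <<'E'
from h import *
survey('t7');s=arm.sense();print(s['position'],s['ee_rot'],go([.7063,.0667,.038],down(0,1)))
E
```

```text
pan z hist [(np.float64(0.046), np.int64(360)), (np.float64(0.048), np.int64(629)), (np.float64(0.05), np.int64(625)), (np.float64(0.052), np.int64(396)), (np.float64(0.06), np.int64(269)), (np.float64(0.062), np.int64(260))]
[0.7066 0.0759 0.1398] [0.0015 1.5666 0.0056] (array([ 0.1018, -0.0097, -0.0008]), array([ 0.0026,  0.0042, -0.0045]))
```

drive_tool:
  plan:
    - {"translation":[0.03,-0.01,-0.001],"twist":[0,0,0],"gripper":0}
    - {"translation":[0.07,-0.01,-0.001],"twist":[0,0.004,0],"gripper":0}
    - {"translation":[0.095,-0.01,-0.001],"twist":[0,0.004,0],"gripper":0}
    - {"translation":[0.101,-0.01,-0.001],"twist":[0,0.004,0],"gripper":0}
    - {"translation":[0.101,-0.01,-0.001],"twist":[0,0.004,0],"gripper":-1}
    - {"translation":[0.101,-0.01,-0.001],"twist":[0,0.004,0],"gripper":-1}
    - {"translation":[0.101,-0.01,-0.001],"twist":[0,0.004,0],"gripper":-1}
    - {"translation":[0.101,-0.01,-0.001],"twist":[0,0.004,0],"gripper":-1}

```text
time: 27.75
position: [0.7067, 0.0666, 0.0405]
ee_rot: [0.002, 1.569, 0.006]
contact_force: [-1.1, 1.2, 5.1]
finger_gap: 0.0159
```

drive_tool:
  plan:
    - {"translation":[0,0,0],"twist":[0,0,0],"gripper":-1}
    - {"translation":[-0.05,0,0],"twist":[0,0,0],"gripper":-1}
    - {"translation":[-0.09,0,0],"twist":[0,0,0],"gripper":-1}
    - {"translation":[-0.09,0,0],"twist":[0,0,0],"gripper":-1}

```text
time: 28.15
position: [0.7112, 0.066, 0.1374]
ee_rot: [0.002, 1.556, 0.006]
contact_force: [0.7, -0.4, -0.7]
finger_gap: 0.0159
```

```bash
python3 - <<'E'
from h import *
X=survey('t8');s=arm.sense();print(s['position'],s['ee_rot'],s['finger_gap'],s['contact_force'],go([.54,.262,.13],down(0,1)))
im=cv2.imread('pics/t8.png');cv2.imwrite('pics/t8c.png',cv2.resize(im[80:280,80:410],None,fx=2.4,fy=2.4,interpolation=2))
E
```

```text
pan z hist [(np.float64(0.046), np.int64(373)), (np.float64(0.048), np.int64(629)), (np.float64(0.05), np.int64(620)), (np.float64(0.052), np.int64(374)), (np.float64(0.06), np.int64(258)), (np.float64(0.062), np.int64(260))]
[0.7091 0.0661 0.1343] [0.0022 1.5613 0.0061] 0.015556695294100137 [-0.1229  0.8122 -1.5017] (array([ 0.0037,  0.1963, -0.1686]), array([ 0.0025,  0.0095, -0.0053]))
```

View pics/t8c.png

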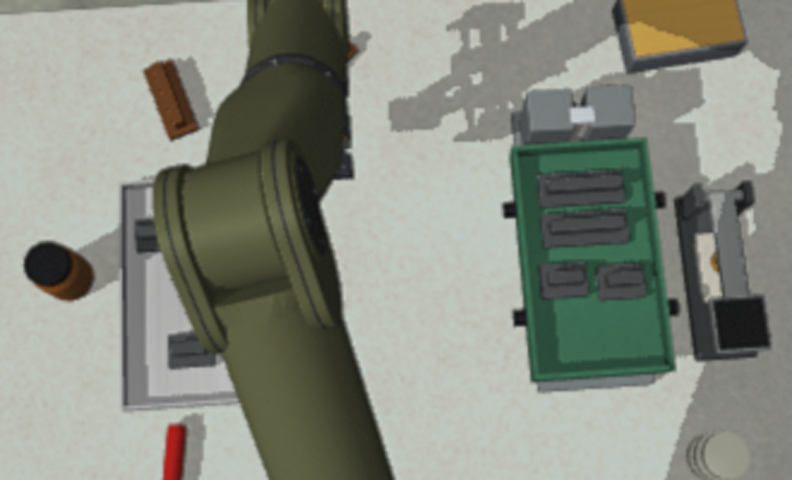

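Top view: two longs and two shorts flat in the enclosure, pad up at about (742,325), D and G in the tray. I'm placing the last block.

drive_tool:
  plan:
    - {"translation":[0,0.035,-0.03],"twist":[0,0.009,0],"gripper":-1}
    - {"translation":[0,0.07,-0.06],"twist":[0,0.009,-0.005],"gripper":-1}
    - {"translation":[0,0.105,-0.09],"twist":[0,0.009,-0.005],"gripper":-1}
    - {"translation":[0,0.14,-0.12],"twist":[0,0.009,-0.005],"gripper":-1}
    - {"translation":[0,0.175,-0.15],"twist":[0,0.009,-0.005],"gripper":-1}
    - {"translation":[0,0.196,-0.169],"twist":[0,0.009,-0.005],"gripper":-1}
    - {"translation":[0,0.196,-0.169],"twist":[0,0.009,-0.005],"gripper":-1}

```text
time: 28.9
position: [0.5341, 0.2671, 0.132]
ee_rot: [-0.007, 1.577, 0.011]
contact_force: [0.8, 0.5, -1.6]
finger_gap: 0.0161
```

```bash
python3 - <<'E'
from h import *
s=arm.sense();print(s['position'],s['ee_rot'],s['finger_gap'],go([.54,.262,.046],down(0,1)))
E
```

```text
[0.5341 0.2671 0.132 ] [-0.007   1.5771  0.0106] 0.016105055254454458 (array([ 0.0859, -0.0054,  0.0063]), array([ 0.0112, -0.0063, -0.0023]))
```

drive_tool:
  plan:
    - {"translation":[0.04,-0.005,0.006],"twist":[0,0,0],"gripper":-1}
    - {"translation":[0.07,-0.005,0.006],"twist":[0,0,0],"gripper":-1}
    - {"translation":[0.083,-0.005,0.006],"twist":[0,0,0],"gripper":-1}
    - {"translation":[0.087,-0.005,0.006],"twist":[0,0,0],"gripper":-1}
    - {"translation":[0.087,-0.005,0.006],"twist":[0,0,0],"gripper":-0.3}
    - {"translation":[0.087,-0.005,0.006],"twist":[0,0,0],"gripper":0}
    - {"translation":[0.05,-0.005,0.006],"twist":[0,0,0],"gripper":0}
    - {"translation":[0,-0.005,0.006],"twist":[0,0,0],"gripper":0}

```text
time: 29.7
position: [0.539, 0.2614, 0.1311]
ee_rot: [-0.008, 1.581, 0.009]
contact_force: [0.8, 0.6, -0.3]
finger_gap: 0.0434
```

drive_tool:
  plan:
    - {"translation":[-0.05,0,0],"twist":[0,0,0],"gripper":0}
    - {"translation":[-0.1,-0.02,0],"twist":[0,0,0],"gripper":0}
    - {"translation":[-0.13,-0.07,-0.02],"twist":[0,0,0],"gripper":0}
    - {"translation":[-0.13,-0.12,-0.04],"twist":[0,0,0],"gripper":0}
    - {"translation":[-0.13,-0.17,-0.06],"twist":[0,0,0],"gripper":0}
    - {"translation":[-0.13,-0.22,-0.08],"twist":[0,0,0],"gripper":0}
    - {"translation":[-0.13,-0.26,-0.1],"twist":[0,0,0],"gripper":0}
    - {"translation":[-0.13,-0.26,-0.1],"twist":[0,0,0],"gripper":0}

```text
time: 30.5
position: [0.4409, -0.0046, 0.263]
ee_rot: [-0.004, 1.581, 0.002]
contact_force: [0.5, -0.5, 0.1]
finger_gap: 0.0443
```

```bash
python3 - <<'E'
from h import *
X=survey('t9');s=arm.sense();print(s['time'],s['position'],s['contact_force'])
im=cv2.imread('pics/t9.png');cv2.imwrite('pics/t9c.png',cv2.resize(im[80:320,80:410],None,fx=2.4,fy=2.4,interpolation=2))
P=X.reshape(-1,3)
Q=P[(P[:,0]>.41)&(P[:,0]<.47)&(abs(P[:,1]+.25)<.05)&(P[:,2]<.13)];print('pan',len(Q),np.median(Q[:,2]))
Q=P[(abs(P[:,0]-.439)<.025)&(abs(P[:,1]+.427)<.025)&(P[:,2]<.13)];print('pad',len(Q),np.median(Q[:,2]))
# tray ribs
t=(abs(X[...,1]-.262)<.08)&(abs(X[...,0]-.541)<.14)&(X[...,2]>.032)&(X[...,2]<.05)
n,l,st,c=cv2.connectedComponentsWithStats(t.astype(np.uint8))
for i in range(1,n):
    if st[i,4]>25: print(c[i],st[i,4],X[l==i].mean(0),X[l==i].std(0))
E
```

```text
pan z hist [(np.float64(0.046), np.int64(346)), (np.float64(0.048), np.int64(654)), (np.float64(0.05), np.int64(604)), (np.float64(0.052), np.int64(361)), (np.float64(0.06), np.int64(257)), (np.float64(0.062), np.int64(270))]
30.55 [ 0.4404 -0.0059  0.263 ] [-0.2048 -2.463   0.1217]
pan 656 0.049703145979746455
pad 339 0.08842787725414625
[152.019  174.8228] 158 [0.6186 0.2754 0.0376] [0.0047 0.0275 0.0027]
[157.6351 199.3919] 74 [0.5395 0.2596 0.0372] [0.0047 0.0122 0.0024]
[157.7792 224.3636] 77 [0.4622 0.2607 0.0373] [0.0048 0.0126 0.0021]
```

View pics/t9c.png

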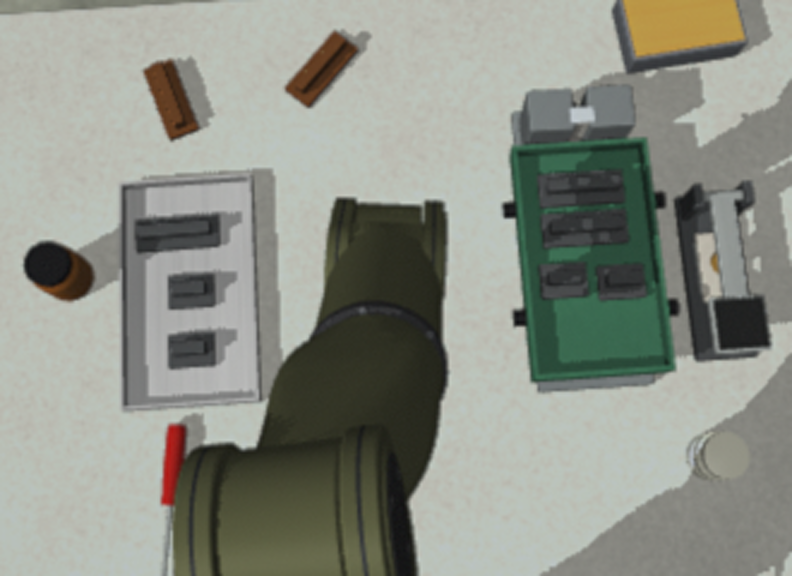

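Seven blocks were found at the start and all are placed flat. The pan is steady at the same height and the pad is up.

```bash
python3 -c "
from h import *
print(job.hand_in())"
```

```text
the job is handed in; nothing more can be done
None
```

The job is done and handed in at about 31 s on the robot's clock. Two long and two short blocks are in the enclosure, the ticket stamp was pressed once, and the other three blocks (one long, two short) are in the stock tray.

**Pointer:** it rests within the band but low. The wrist camera, looking from the far side, put it about 4.3 mm below the band's middle, and the limit is 7 mm. The pan's measured sink gives about the same: 59.9 mm against the roughly 55.5 mm needed. I expect this to be good to 1–2 mm. The last top view showed the pan at the same height, to within 0.2 mm.

**Stamp:** the treadle stopped moving under about 20 N, so it was on its stop. The last top view measured the pad at 88 mm, so it had sprung back up.

**Blocks:** the last top view showed all seven I found at the start lying flat and unstacked. It showed none left on the part of the bench it covers; the arm hid part of that. The long block in the tray sits about 13 mm off the spot I aimed for, but inside the limits.

**Bystanders:** the jar and insulator look unmoved. The screwdriver was partly hidden by the arm in that view, but the part that showed was in place. I did not touch the brown look-alikes.

No check failed or disagreed.

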